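Weigh a returned bottle in the hanging pail

TASK

Weigh the returned tablet bottle: put the small white bottle with the green-blue band into the steel pail where it stands on the bench and let go of it; swing the pail's bail from flat to upright while the pail still stands on the bench; then lift the pail by its bail and hang it gently on the scale's hook, the bare wire between the two blue grips lying down in the bend of the hook, so that the pail hangs level, free and still. Do not tip the pail over, knock the scale or shift the jar, the pots or the tape roll nearby.

Things in the scene. Friction and masses are not known exactly. Their poses are not given: they have to be found in the camera images.
- pail: Stainless steel pail, loose, about 0.3 kg, standing on the bench. Origin: centre of its underside, z up. 66 mm high; outer diameter 98 mm at the foot, 129 mm over the rim bead; wall 2.5 mm, floor 3 mm. Ears on its +y and -y sides carry the bail: the pivot axis runs along the pail's y, 56 mm above the underside; 147 mm wide over the ears. The bail lies flat on the pail's -x side at the start.
- bail (a joint): Angle of the pail's swing bail (rad): 0 flat (level) towards the pail's -x, 1.571 upright, 3.14 flat on the other side. The bail is a 30 g arch of 6 mm wire; its straight top bar is 95 mm from the pivot axis. The pivot rubs a little: left within 0.5 rad of upright the bail stays, else it falls. Flat, the bar lies 56 mm above the bench and its grips clear the rim bead by 24 mm.
- bail_mid (a point): Middle of the bail's top bar, on the axis of the 16 mm of bare wire (6 mm thick) between its two blue grips. The bar and the point's y axis run along the pail's y.
- grip_left (a point): Centre of the blue round grip on the bail's +y half, 28 mm from bail_mid: 11 mm thick, 40 mm long along the bar. Held by one blue grip, the pail leaves its bare wire free for the hook.
- grip_right (a point): Centre of the other blue grip, on the bail's -y half, 28 mm from bail_mid; the same size.
- hook_seat (a point): Where the axis of the bail's bare wire lies once it hangs in the hook, 202 mm above the bench. x points from the hook back to the scale's column, y across the hook, z up. The hook is a 7 mm steel rod, a U open at the top in the x-z plane, 24 mm wide inside; its tip (-x side) ends 30 mm above the seat, the rod leaves level at +x, its top 27 mm above it. The bare wire has 4 mm to spare either side of the rod.
- scale: Hanging scale, fixed; origin on the bench straight below the hook's seat, axes as hook_seat. Level hook rod to x = +56 mm, then load cell (22 mm wide, up to 238 mm above the bench) on a column (x +112 to +149 mm, 44 mm wide, up to 245 mm, the highest part). White base plate, 15 mm high: x -110 to +165 mm, y +-79 mm; grey console with display at its front, up to 40 mm high, x below -48 mm.
- bottle_mid (a point): Centre, half-way up, of the returned tablet bottle: white plastic with a green-blue band and white screw cap, upright, loose, 68 mm high, body 38 mm in diameter up to 52 mm, cap 34 mm in diameter above; 30 to 100 g.
- jar_mid (a point): Centre of a bystander: large white screw jar, 62 mm in diameter, 84 mm high, upright, loose.
- stack_mid (a point): Centre of a bystander: stack of clear dose pots, 46 mm in diameter, 50 mm high, upright, loose.
- tape_mid (a point): Centre of a bystander: roll of beige tape lying flat, 53 mm in diameter, 18 mm high, loose.
Not all that is in view belongs to the job. What is shaped like the part that bears bottle_mid but brown is not meant.

How it is judged:
By the outcome, as a careful person would: the job done as asked, in the order asked, and still so for the second after the job is handed in, with the robot touching nothing.
It also fails if it takes over 72 s, if anything falls off the work surface, if the arm or the gripper's body presses on something with over 40 N, if the wrist force passes 120 N, or if a joint passes its speed limit or range.

ROBOT

A 6-joint arm with a two-finger parallel gripper is mounted at the origin on a cart in front of the work surface, level with it; the furniture and walls round the work are solid. World frame = base frame: x ahead of the robot, y to its left, z up, the work surface at z = 0. Lengths are in m, angles in rad, forces in N, time in s.
With the tool pointing down it reaches from about 0.25 to 0.725 m from the base axis. Payload 9.7 kg.
Tool frame: the origin (TCP) lies at the very end of the fingers, on their centre line; the grasp point (between the pads) lies 19 mm behind it; z points along the fingers, y is the direction in which the jaws open and shut (so a half turn about z gives the same grasp; the last joint's range is limited). The gripper opens to 85 mm and grips with 20 to 120 N. Pads are 22 mm wide; open, the fingers measure 114 mm over their backs; the gripper's body (76 mm by 85 mm) begins 54 mm behind the grasp point. The pads swing forward as they close: fully open they stand 13 mm farther back than shut.
Start: joints at [1.303, 0.087, 0.176, 1.66, 0, 1.571], TCP at [0.146, 0.53, 0.231] pointing down, gripper open.
Joint ranges: [-3.13, 3.13], [-0.85, 1.81], [-1.15, 1.24], [-2.2, 2.28], [-1.44, 1.52], [-3.14, 3.14]. Speed limits (rad/s): [2.22, 2.22, 2.57, 3.14, 3.14, 3.14].

INTERFACE

Orientations are given as [roll, pitch, yaw] about the fixed x, y, z axes, in that order (R = Rz(yaw) Ry(pitch) Rx(roll)).
In Python, from station import ctrl, imaging gives the robot as it stands.
- The arm moves only by the shell command python3 -m creep 'ROWS'. ROWS is a JSON object of lists of equal length, an entry for each row: "dr": the turn, a rotation vector about the tool's x, y, z in units of 5 degrees (1.0 is 5 degrees), a list of three; "dp": the shift along the tool's x, y, z in units of 25 mm (1.0 is 25 mm), a list of three; "grip": the finger opening in mm, from 0 to 85.4. A call has 1 to 20 rows; each row shifts and turns the pose as measured when the row begins, along the tool's axes as they then stand; what a row does not reach is not made up. A row lasts 1/12 s, in which the tool goes at most 41.7 mm and 7.16 degrees, less where a joint would pass 70% of its speed; a pose out of reach is approached as far as the arm can. A call is refused whole if a number of a shift passes 1 or a number of a turn 1, either way. A call with a gripper value outside its range is refused whole. The fingers move at their own pace and stop on an object; the grip force is fixed at half the most. Time passes only in rows, so rows that do not move let the fingers close. It gives the time, the measured TCP pose, the force and the opening at its end, in the units of the state.
- ctrl.get_state(): the state, without advancing time (a new reading comes with each control period).
- imaging.get_image(name): name is "scene" or "top" or "wrist"; returns the picture (420x560x3 uint8, red, green, blue); there is no depth.
- imaging.camera_model(name): a dict with "camera_matrix" (3x3 intrinsics, pixels), "world_to_cam" (4x4, takes a point from world to camera coordinates). Camera axes: x right, y up, looking along -z (the intrinsics and any distortion apply to the point x, -y, -z); pixel columns grow to the right and rows downward; lengths in m; the calibration is good to about 2 mm. A picture is of the moment at which its call begins: read the wrist's pose just before it. camera_model takes no time and is no camera call; for the wrist camera it gives the pose at the moment of the call.
- ctrl.sign_off(): hands the job in, once; it reports no verdict.
The state is a dict: "clock": time; "joint_positions": joint angles; "qvel": joint speeds; "joint_torque": joint torques, N m; "eef_pos": TCP position; "eef_rot": TCP orientation; "contact_force": force on the tool from outside, world axes, zero at the start; "torque": the same for the moment, N m; "finger_gap": finger opening in m.
Only numpy, scipy, OpenCV 4.12 (cv2) and the standard library are available. Lean on these libraries where they do the work, as an engineer would, in place of code of your own. Each camera call takes 0.05 s, during which the arm holds its last target. There are 200 camera calls.

## Working session

There is one attempt and no reset: what is moved stays moved. The work goes in short steps, Python scripts to look and compute and a shell command to move; the robot and the scene stay as the last step left them, time stands still between calls to the robot, and variables do not carry over. Pictures are saved under pics/ and viewed, about 8 in all and at most 12, crops included, and the job is handed in when it is done.

```bash
mkdir -p pics; ls; python3 - <<'E'
from station import ctrl, imaging
import cv2,numpy as np
s=ctrl.get_state();print(s)
for n in("scene","top"):
    im=imaging.get_image(n);cv2.imwrite(f"pics/{n}0.png",im[:,:,::-1]);m=imaging.camera_model(n);print(n,{k:np.round(v,3).tolist() if not isinstance(v,str) else v for k,v in m.items()})
E
```

```text
pics
{'clock': 0.0, 'joint_positions': array([1.30301472e+00, 8.74474716e-02, 1.75107233e-01, 1.65983199e+00,
       2.03474175e-05, 1.57079994e+00]), 'qvel': array([ 0.00055606, -0.00115855,  0.00048069, -0.00035329, -0.00074692,
       -0.00285327]), 'joint_torque': array([-9.76637202e-04, -5.20390463e+01,  4.64798355e+01,  1.62575272e-02,
        4.03416095e-06, -8.15548162e-06]), 'eef_pos': array([0.14545341, 0.53015542, 0.23057622]), 'eef_rot': array([-3.14021675e+00, -2.03424253e-05,  2.87380740e+00]), 'contact_force': array([ 0.16894969, -0.06383731,  0.01187206]), 'torque': array([-0.00050132,  0.00117427, -0.00816754]), 'finger_gap': 0.08533608504617138}
scene {'camera_matrix': [[480.757, 0.0, 277.752], [0.0, 480.757, 216.552], [0.0, 0.0, 1.0]], 'world_to_cam': [[0.908, -0.418, -0.01, -0.463], [0.278, 0.585, 0.762, -0.222], [-0.313, -0.695, 0.647, -1.02], [0.0, 0.0, 0.0, 1.0]]}
top {'camera_matrix': [[450.855, 0.0, 275.964], [0.0, 450.855, 207.561], [0.0, 0.0, 1.0]], 'world_to_cam': [[0.001, -1.0, 0.001, -0.066], [0.979, 0.001, 0.206, -0.525], [-0.206, 0.001, 0.979, -1.085], [0.0, 0.0, 0.0, 1.0]]}
```

View pics/scene0.png

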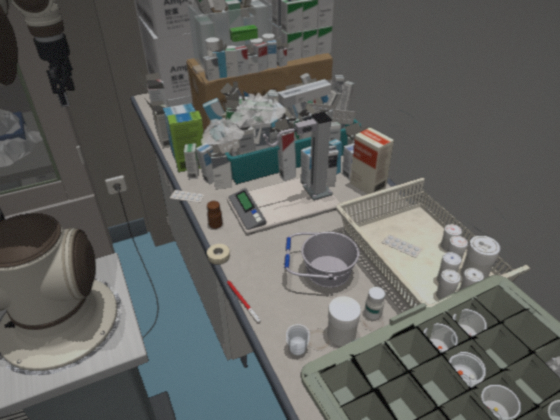

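View pics/top0.png

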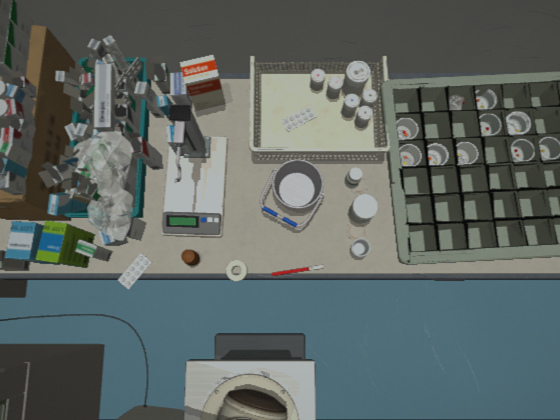

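The scene and top views show the same layout. In the top view, the pail is at (297,187) with its bail flat and blue grips at about (278,216). The scale is at (195,185) with its hook near (180,170). The jar is at (364,208), the pots at (360,248) and the tape at (236,270).

There are three bottle candidates:
- **White bottle with a green-blue band:** top (355,176), scene (374,303). It stands alone on the bench, so it fits the description.
- **Brown bottle:** top (190,257). This is the decoy.
- **White containers:** in the basket around scene (450,265), with red bands.

I'll confirm the first one in an enlarged crop.

```bash
cat > h.py <<'E'
import numpy as np,cv2
from station import ctrl,imaging
from scipy.spatial.transform import Rotation as R
def ray(n,uv,m=None):
    m=m or imaging.camera_model(n);K=np.array(m["camera_matrix"]);T=np.array(m["world_to_cam"])
    d=np.linalg.inv(K)@[uv[0],uv[1],1];d=np.array([d[0],-d[1],-d[2]])
    return -T[:3,:3].T@T[:3,3],T[:3,:3].T@d
def onz(n,uv,z,m=None):
    c,d=ray(n,uv,m);return c+d*(z-c[2])/d[2]
def two(n1,a,n2,b):
    c,d=ray(n1,a);e,f=ray(n2,b);s=np.linalg.lstsq(np.c_[d,-f],e-c,rcond=None)[0]
    p,q=c+s[0]*d,e+s[1]*f;return (p+q)/2,np.linalg.norm(p-q)
def px(n,p,m=None):
    m=m or imaging.camera_model(n);K=np.array(m["camera_matrix"]);T=np.array(m["world_to_cam"])
    q=T[:3,:3]@p+T[:3,3];q=K@[q[0],-q[1],-q[2]];return q[:2]/q[2]
def blobs(im,lo,hi,box=None,amin=15):
    h=cv2.inRange(cv2.cvtColor(im,cv2.COLOR_BGR2HSV),lo,hi)
    if box:
        k=np.zeros_like(h);x0,y0,x1,y1=box;k[y0:y1,x0:x1]=1;h=h*k
    n,_,st,c=cv2.connectedComponentsWithStats(h)
    return [(np.round(c[i],1).tolist(),st[i].tolist()) for i in range(1,n) if st[i][4]>=amin]
E
python3 - <<'E'
from h import *
s=cv2.imread("pics/scene0.png");t=cv2.imread("pics/top0.png")
a=cv2.resize(s[220:370,260:410],(400,400),interpolation=2)
b=cv2.resize(t[120:300,150:400],(800*5//10,288),interpolation=2)
c=cv2.resize(t[150:240,240:390],(0,0),fx=400/150,fy=400/150,interpolation=2)[:240]
d=cv2.resize(s[100:250,200:350],(400,400),interpolation=2)
o=np.zeros((600,800,3),np.uint8);o[:400,:400]=a;o[:240,400:]=c[:240];o[240:240+288,400:]=b
o[400:600,:400]=cv2.resize(t[100:240,140:260],(400,467))[50:250]
cv2.imwrite("pics/crop1.png",o)
print("blue scene",blobs(s,(105,120,60),(125,255,255),(260,220,330,300)),"\nblue top",blobs(t,(105,120,60),(125,255,255),(250,190,310,235)))
for n,uv,z in [("top",(355,173.5),.068),("top",(364,206),.084),("top",(236,270),.018),("top",(360,246),.05),("top",(298,184),.066)]: print(uv,onz(n,uv,z).round(3))
E
```

```text
blue scene [([288.0, 243.0], [287, 238, 3, 11, 31]), ([286.7, 260.8], [285, 255, 4, 12, 41])] 
blue top [([269.6, 211.1], [263, 207, 14, 9, 51]), ([289.3, 221.5], [283, 217, 14, 10, 53])]
(355, 173.5) [ 0.611 -0.265  0.068]
(364, 206) [ 0.523 -0.282  0.084]
(236, 270) [0.371 0.036 0.018]
(360, 246) [ 0.428 -0.275  0.05 ]
(298, 184) [ 0.584 -0.121  0.066]
```

View pics/crop1.png

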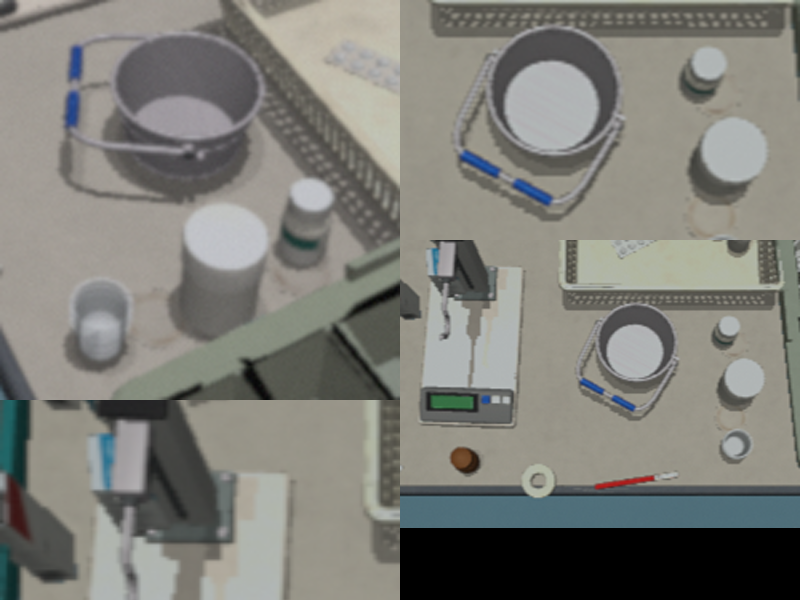

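The crop confirms the white bottle with the green-blue band, cap at top px (355.5,173.6). It stands upright on the bench beside the jar. Next I'll work out the pail and scale geometry.

```bash
cat >> h.py <<'E'
def go(pos,rot=None):
    """remaining shift/turn to target in tool axes, in row units"""
    s=ctrl.get_state();A=R.from_euler('xyz',s["eef_rot"])
    d=A.inv().apply(np.array(pos)-s["eef_pos"])/.025
    r=(A.inv()*rot).as_rotvec(degrees=True)/5 if rot is not None else None
    print("t",round(s["clock"],2),"pos",s["eef_pos"].round(4),"rpy",s["eef_rot"].round(3),"gap",round(s["finger_gap"],4),"F",s["contact_force"].round(1),"| dp",d.round(2),"dr",None if r is None else r.round(2))
E
python3 - <<'E'
from h import *
g1,e1=two("top",(269.6,211.1),"scene",(288,243));g2,e2=two("top",(289.3,221.5),"scene",(286.7,260.8))
print(g1.round(4),e1,g2.round(4),e2,np.linalg.norm(g1-g2))
a=onz("top",(269.6,211.1),.058);b=onz("top",(289.3,221.5),.058);print(a,b,np.linalg.norm(a-b))
m=(a+b)/2;y=(a-b)/np.linalg.norm(a-b);x=np.array([y[1],-y[0],0]);print("mid",m,"yaw",np.arctan2(x[1],x[0]),"pail",m+.095*x)
for c in [(161.9,233),(221.3,236.3),(226.9,137.5),(170,137.5)]: print("plate",onz("top",c,.015).round(4))
print("tip",onz("top",(179,174.4),.232).round(4))
print("basket",onz("top",(320,160),0.03),"tray",onz("top",(390,180),.05))
E
```

```text
[ 0.5142 -0.0487  0.0609] 0.0011947300522028408 [ 0.4876 -0.098   0.0597] 0.0018110827202481813 0.05596325888237685
[ 0.51532655 -0.04885875  0.058     ] [ 0.48882394 -0.09829514  0.058     ] 0.05609229663949877
mid [ 0.50207524 -0.07357694  0.058     ] yaw -0.4921051125633043 pail [ 0.58580256 -0.11846276  0.058     ]
plate [0.4659 0.23   0.015 ]
plate [0.4574 0.0762 0.015 ]
plate [0.727  0.0681 0.015 ]
plate [0.7268 0.222  0.015 ]
tip [0.5607 0.1447 0.232 ]
basket [ 0.65891776 -0.18110979  0.03      ] tray [ 0.59895688 -0.35810284  0.05      ]
```

```bash
python3 -m creep '{"dr":[[0,0,-0.77],[0,0,-0.77],[0,0,-0.77],[0,0,-0.77]],"dp":[[0,0,-1],[0,0,-1],[0,0,-1],[0,0,0]],"grip":[55,55,55,55]}'
```

```text
clock: 0.43
eef_pos: [0.145, 0.5286, 0.3046]
eef_rot: [-3.133, -0.003, -3.132]
contact_force: [-0.5, 0.5, 0.2]
finger_gap: 0.0551
```

```bash
python3 -m creep '{"dr":[[0,0,0],[0,0,0],[0,0,0],[0,0,0],[0,0,0],[0,0,0],[0,0,0],[0,0,0],[0,0,0],[0,0,0],[0,0,0],[0,0,0],[0,0,0],[0,0,0],[0,0,0],[0,0,0],[0,0,0],[0,0,0],[0,0,0],[0,0,0]],"dp":[[-0.5,-1,0],[-0.5,-1,0],[-0.5,-1,0],[-0.5,-1,0],[-0.5,-1,0],[-0.5,-1,0],[-0.5,-1,0],[-0.5,-1,0],[-0.5,-1,0],[-0.5,-1,0],[-0.5,-1,0],[-0.5,-1,0],[-0.5,-1,0],[-0.5,-1,0],[-0.5,-1,0],[-0.5,-1,0],[-0.5,-1,0],[-0.5,-1,0],[-0.5,-1,0],[-0.5,-1,0]],"grip":[55,55,55,55,55,55,55,55,55,55,55,55,55,55,55,55,55,55,55,55]}'
python3 -c "
from h import *
go((.611,-.265,.2),R.from_euler('xyz',[np.pi,0,np.pi]))"
```

```text
clock: 2.1
eef_pos: [0.4093, 0.013, 0.304]
eef_rot: [-3.127, -0.007, -3.117]
contact_force: [0.7, 1.1, -0.8]
finger_gap: 0.0551
t 2.1 pos [0.4093 0.013  0.304 ] rpy [-3.127 -0.007 -3.117] gap 0.0551 F [ 0.7  1.1 -0.8] | dp [ -7.83 -11.25   4.27] dr [-0.17 -0.08  0.28]
```

```bash
python3 -m creep '{"dr":[[-0.17,-0.08,0.28],[0,0,0],[0,0,0],[0,0,0],[0,0,0],[0,0,0],[0,0,0],[0,0,0],[0,0,0],[0,0,0],[0,0,0],[0,0,0],[0,0,0]],"dp":[[-0.65,-0.93,0.2],[-0.65,-0.93,0.2],[-0.65,-0.93,0.3],[-0.65,-0.93,0.3],[-0.65,-0.93,0.3],[-0.65,-0.93,0.4],[-0.65,-0.93,0.4],[-0.65,-0.93,0.5],[-0.65,-0.93,0.5],[-0.65,-0.93,0.5],[-0.65,-0.93,0.5],[-0.65,-0.93,0.2],[0,0,0]],"grip":[55,55,55,55,55,55,55,55,55,55,55,55,55]}'
python3 - <<'E'
from h import *
go((.611,-.265,.2),R.from_euler('xyz',[np.pi,0,np.pi]))
m=imaging.camera_model("wrist");im=imaging.get_image("wrist")[:,:,::-1].copy();cv2.imwrite("pics/w1.png",im);print(px("wrist",np.array([.611,-.265,.068]),m),m)
E
```

```text
clock: 3.18
eef_pos: [0.6109, -0.2869, 0.1842]
eef_rot: [3.137, -0.006, 3.135]
contact_force: [0.1, -0.9, -1.0]
finger_gap: 0.0548
t 3.18 pos [ 0.6109 -0.2869  0.1842] rpy [ 3.137 -0.006  3.135] gap 0.0548 F [ 0.1 -0.9 -1. ] | dp [ 0.    0.88 -0.63] dr [ 0.05 -0.06 -0.08]
[305.26250629 200.37280414] {'camera_matrix': array([[323.56816657,   0.        , 280.25117699],
       [  0.        , 323.56816657, 204.62175753],
       [  0.        ,   0.        ,   1.        ]]), 'world_to_cam': array([[ 0.00658405,  0.99996586,  0.00499335,  0.28158942],
       [-0.95558662,  0.00776298, -0.29460813,  0.60951482],
       [-0.29463683, -0.00283186,  0.9556051 , -0.15687636],
       [ 0.        ,  0.        ,  0.        ,  1.        ]])}
```

View pics/w1.png

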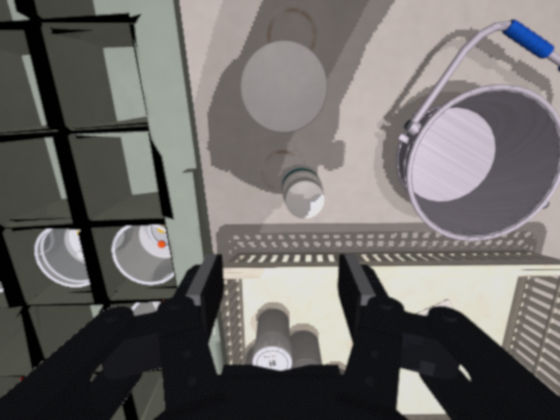

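The wrist view shows the bottle cap at (304,199), against a prediction of (305,200). The bench around it is free, so I'll line up and descend.

```bash
python3 -m creep '{"dr":[[0,-0.06,-0.08],[0,0,0],[0,0,0]],"dp":[[0,0.45,0],[0,0.43,0],[0,0,0]],"grip":[55,55,55]}'
python3 -c "
from h import *
go((.611,-.265,.022),R.from_euler('xyz',[np.pi,0,np.pi]))"
```

```text
clock: 3.48
eef_pos: [0.6092, -0.2606, 0.1844]
eef_rot: [3.135, -0.002, 3.141]
contact_force: [-0.8, -0.2, 0.9]
finger_gap: 0.0552
t 3.48 pos [ 0.6092 -0.2606  0.1844] rpy [ 3.135e+00 -2.000e-03  3.141e+00] gap 0.0552 F [-0.8 -0.2  0.9] | dp [-0.09 -0.22  6.5 ] dr [ 0.08 -0.02 -0.  ]
```

```bash
python3 -m creep '{"dr":[[0.08,0,0],[0,0,0],[0,0,0],[0,0,0],[0,0,0],[0,0,0],[0,0,0],[0,0,0],[0,0,0],[0,0,0],[0,0,0]],"dp":[[-0.09,-0.2,0.7],[0,0,0.7],[0,0,0.7],[0,0,0.7],[0,0,0.7],[0,0,0.7],[0,0,0.7],[0,0,0.6],[0,0,0.4],[0,0,0.2],[0,0,0]],"grip":[55,55,55,55,55,55,55,55,55,55,55]}'
python3 -c "
from h import *
go((.611,-.265,.022),R.from_euler('xyz',[np.pi,0,np.pi]))"
```

```text
clock: 4.4
eef_pos: [0.6157, -0.2539, 0.0485]
eef_rot: [-3.125, 0.027, -3.126]
contact_force: [-0.4, -0.9, -0.3]
finger_gap: 0.055
t 4.4 pos [ 0.6157 -0.2539  0.0485] rpy [-3.125  0.027 -3.126] gap 0.055 F [-0.4 -0.9 -0.3] | dp [ 0.22 -0.43  1.06] dr [-0.19  0.31  0.18]
```

```bash
python3 -m creep '{"dr":[[-0.19,0.31,0.18],[0,0,0]],"dp":[[0.22,-0.43,0],[0,0,0]],"grip":[55,55]}'
python3 -c "
from h import *
go((.611,-.265,.022),R.from_euler('xyz',[np.pi,0,np.pi]))
im=imaging.get_image('wrist')[:,:,::-1];cv2.imwrite('pics/w2.png',im)
print(px('wrist',np.array([.611,-.265,.068])))"
```

```text
clock: 4.57
eef_pos: [0.611, -0.2632, 0.0523]
eef_rot: [-3.14, 0.003, -3.139]
contact_force: [0.4, -0.2, -0.5]
finger_gap: 0.0553
t 4.57 pos [ 0.611  -0.2632  0.0523] rpy [-3.140e+00  3.000e-03 -3.139e+00] gap 0.0553 F [ 0.4 -0.2 -0.5] | dp [ 0.   -0.07  1.21] dr [-0.02  0.04  0.03]
[273.59028368 282.27135702]
```

View pics/w2.png

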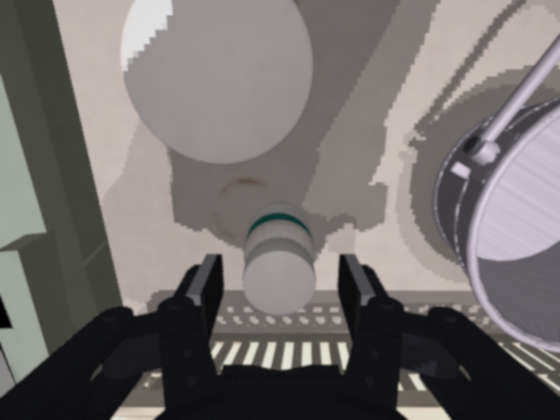

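The cap at (279,280) sits centred between the fingers (about 222 and 340), and the bottle is still upright. I'll go down 30 mm and close.

```bash
python3 -m creep '{"dr":[[0,0,0],[0,0,0],[0,0,0],[0,0,0],[0,0,0]],"dp":[[0,-0.03,0.35],[0,-0.03,0.35],[0,0,0.3],[0,0,0.2],[0,0,0]],"grip":[55,55,55,55,55]}'
python3 -c "
from h import *
go((.611,-.265,.022),R.from_euler('xyz',[np.pi,0,np.pi]))"
```

```text
clock: 5.03
eef_pos: [0.6123, -0.2614, 0.0202]
eef_rot: [-3.139, 0.008, -3.135]
contact_force: [-0.1, -0.2, 0.3]
finger_gap: 0.0549
t 5.03 pos [ 0.6123 -0.2614  0.0202] rpy [-3.139  0.008 -3.135] gap 0.0549 F [-0.1 -0.2  0.3] | dp [ 0.05 -0.14 -0.07] dr [-0.03  0.09  0.07]
```

```bash
python3 -m creep '{"dr":[[0,0,0],[0,0,0],[0,0,0],[0,0,0],[0,0,0],[0,0,0],[0,0,0],[0,0,0],[0,0,0],[0,0,0]],"dp":[[0.05,-0.14,0],[0,0,0],[0,0,0],[0,0,0],[0,0,0],[0,0,-0.5],[0,0,-0.8],[0,0,-0.8],[0,0,-0.8],[0,0,0]],"grip":[45,30,20,20,20,20,20,20,20,20]}'
python3 -c "
from h import *
go((.586,-.118,.15),R.from_euler('xyz',[np.pi,0,np.pi]))"
```

```text
clock: 5.87
eef_pos: [0.6092, -0.2647, 0.0972]
eef_rot: [-3.14, 0.005, -3.135]
contact_force: [1.3, 0.3, 1.3]
finger_gap: 0.0366
t 5.87 pos [ 0.6092 -0.2647  0.0972] rpy [-3.14   0.005 -3.135] gap 0.0366 F [1.3 0.3 1.3] | dp [ 0.88  5.87 -2.12] dr [-0.01  0.06  0.07]
```

The bottle is held, with a gap of 37 mm. I'll lift it over the pail.

```bash
python3 -m creep '{"dr":[[0,0,0],[0,0,0],[0,0,0],[0,0,0],[0,0,0],[0,0,0],[0,0,0],[0,0,0],[0,0,0],[0,0,0]],"dp":[[0,0,-0.7],[0,0.3,-0.7],[0.1,0.7,-0.4],[0.15,0.8,0],[0.15,0.8,0],[0.15,0.8,0],[0.15,0.8,0],[0.1,0.6,0],[0,0.3,0],[0,0,0]],"grip":[20,20,20,20,20,20,20,20,20,20]}'
python3 - <<'E'
from h import *
go((.586,-.118,.03),R.from_euler('xyz',[np.pi,0,np.pi]))
m=imaging.camera_model("wrist");im=imaging.get_image("wrist")[:,:,::-1].copy()
t=imaging.get_image("top")[:,:,::-1]
o=np.zeros((420,800,3),np.uint8);o[:,:460]=im[:,:460];o[:340,460:]=cv2.resize(t[120:260,220:360],(340,340));
cv2.imwrite("pics/w3.png",np.hstack([im,cv2.resize(t[120:260,270:350],(240,420))]))
E
```

```text
clock: 6.7
eef_pos: [0.5859, -0.1271, 0.1483]
eef_rot: [-3.14, 0.01, -3.136]
contact_force: [0.2, -1.0, -0.1]
finger_gap: 0.0367
t 6.7 pos [ 0.5859 -0.1271  0.1483] rpy [-3.14   0.01  -3.136] gap 0.0367 F [ 0.2 -1.  -0.1] | dp [0.04 0.37 4.73] dr [-0.02  0.12  0.07]
```

View pics/w3.png

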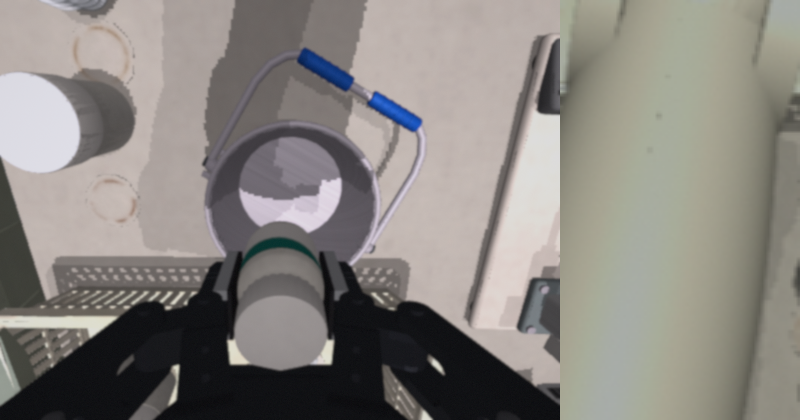

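The bottle hangs upright over the pail, and the rim's centre is around (293,205). I'll lower it in.

```bash
python3 -m creep '{"dr":[[0,0.1,0.07],[0,0,0],[0,0,0],[0,0,0],[0,0,0],[0,0,0],[0,0,0]],"dp":[[0.05,0.28,0],[0,0,0.6],[0,0,0.7],[0,0,0.7],[0,0,0.7],[0,0,0.4],[0,0,0]],"grip":[20,20,20,20,20,20,20]}'
python3 -c "
from h import *
go((.585,-.12,.025),R.from_euler('xyz',[np.pi,0,np.pi]))"
```

```text
clock: 7.38
eef_pos: [0.5859, -0.125, 0.0679]
eef_rot: [-3.139, 0.0, 3.132]
contact_force: [-0.0, -0.4, -0.5]
finger_gap: 0.0369
t 7.38 pos [ 0.5859 -0.125   0.0679] rpy [-3.139  0.     3.132] gap 0.0369 F [-0.  -0.4 -0.5] | dp [0.04 0.2  1.71] dr [-0.04  0.   -0.11]
```

```bash
python3 -m creep '{"dr":[[0,0,-0.1],[0,0,0],[0,0,0],[0,0,0],[0,0,0],[0,0,0]],"dp":[[0,0.2,0.4],[0,0,0.4],[0,0,0.4],[0,0,0.3],[0,0,0.15],[0,0,0]],"grip":[20,20,20,20,20,20]}'
python3 -c "
from h import *
go((.585,-.12,.025),R.from_euler('xyz',[np.pi,0,np.pi]))"
```

```text
clock: 7.88
eef_pos: [0.5869, -0.1203, 0.0242]
eef_rot: [-3.138, 0.002, 3.14]
contact_force: [0.0, 0.9, -0.1]
finger_gap: 0.0367
t 7.88 pos [ 0.5869 -0.1203  0.0242] rpy [-3.138e+00  2.000e-03  3.140e+00] gap 0.0367 F [ 0.   0.9 -0.1] | dp [ 0.08  0.01 -0.03] dr [-0.04  0.02 -0.02]
```

```bash
python3 -m creep '{"dr":[[0,0,0],[0,0,0],[0,0,0],[0,0,0],[0,0,0],[0,0,0],[0,0,0],[0,0,0],[0,0,0],[0,0,0],[0,0,0],[0,0,0],[0,0,0],[0,0,0]],"dp":[[0,0,0],[0,0,0],[0,0,0],[0,0,-0.2],[0,0,-0.4],[0,0,-0.7],[0,0,-0.8],[0,0,-0.8],[0,0,-0.9],[0,0,-0.9],[0,0,-0.9],[0,0,-0.9],[0,0,-0.3],[0,0,0]],"grip":[42,48,52,52,52,52,52,52,52,52,52,52,52,52]}'
python3 - <<'E'
from h import *
yaw=-.492
M=np.array([.5021,-.0736,.056]);px_=np.array([np.cos(yaw),np.sin(yaw),0]);py=np.array([-np.sin(yaw),np.cos(yaw),0])
print("left",M+.028*py,"right",M-.028*py)
# tool: y = (cos f)*px+(sin f) z ; z=(sin f)px-(cos f)z
for f in (45,0):
  f=np.radians(f)
  for sg in(1,-1):
    y=sg*(np.cos(f)*px_+np.sin(f)*np.array([0,0,1]));z=np.sin(f)*px_-np.cos(f)*np.array([0,0,1]);x=np.cross(y,z)
    A=R.from_matrix(np.c_[x,y,z]);print(np.degrees(f),sg,A.as_euler('xyz'));go(M+.028*py-.010*0,A)
print(ctrl.get_state()["joint_positions"].round(3))
im=imaging.get_image("wrist")[:,:,::-1];cv2.imwrite("pics/w4.png",im)
E
```

```text
clock: 9.05
eef_pos: [0.5864, -0.1198, 0.2143]
eef_rot: [-3.136, 0.011, 3.14]
contact_force: [0.2, 0.4, -0.6]
finger_gap: 0.0518
left [ 0.51532691 -0.04892108  0.056     ] right [ 0.48887309 -0.09827892  0.056     ]
45.0 1 [2.35619449e+00 2.22044605e-16 1.07879633e+00]
t 9.05 pos [ 0.5864 -0.1198  0.2143] rpy [-3.136  0.011  3.14 ] gap 0.0518 F [ 0.2  0.4 -0.6] | dp [2.92 2.87 6.29] dr [-5.42 -9.05 22.24]
45.0 -1 [-2.35619449  0.         -2.06279633]
t 9.05 pos [ 0.5864 -0.1198  0.2143] rpy [-3.136  0.011  3.14 ] gap 0.0518 F [ 0.2  0.4 -0.6] | dp [2.92 2.87 6.29] dr [  7.96  -4.77 -11.74]
0.0 1 [3.14159265 0.         1.07879633]
t 9.05 pos [ 0.5864 -0.1198  0.2143] rpy [-3.136  0.011  3.14 ] gap 0.0518 F [ 0.2  0.4 -0.6] | dp [2.92 2.87 6.29] dr [ 0.09  0.14 23.62]
0.0 -1 [-3.14159265  0.         -2.06279633]
t 9.05 pos [ 0.5864 -0.1198  0.2143] rpy [-3.136  0.011  3.14 ] gap 0.0518 F [ 0.2  0.4 -0.6] | dp [2.92 2.87 6.29] dr [ -0.13   0.08 -12.38]
[-0.2    0.187  0.254  1.626 -0.003 -0.198]
```

View pics/w4.png

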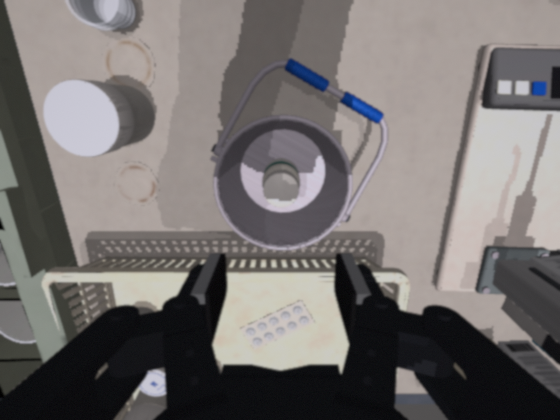

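The bottle stands upright in the pail at (281,180) and the pail hasn't moved. I'll refine the grip positions from this view, then turn to the tilted approach pose: jaws across grip_right, tool leaning 45°.

```bash
python3 - <<'E'
from h import *
im=cv2.imread("pics/w4.png");m=imaging.camera_model("wrist")
b=blobs(im,(105,120,60),(125,255,255),(270,50,400,130),40);print(b)
P=[onz("wrist",c[0],.058,m) for c in b];print(P,np.linalg.norm(P[0]-P[1]));y=P[0]-P[1];y*=np.sign(y[1]);print("yaw",np.arctan2(-y[0],y[1]),(P[0]+P[1])/2)
E
python3 -m creep '{"dr":[[0.61,-0.37,-0.9],[0.61,-0.37,-0.9],[0.61,-0.37,-0.9],[0.61,-0.37,-0.9],[0.61,-0.37,-0.9],[0.61,-0.37,-0.9],[0.61,-0.37,-0.9],[0.61,-0.37,-0.9],[0.61,-0.37,-0.9],[0.61,-0.37,-0.9],[0.61,-0.37,-0.9],[0.61,-0.37,-0.9],[0.61,-0.37,-0.9],[0,0,0]],"dp":[[0,0,0],[0,0,0],[0,0,0],[0,0,0],[0,0,0],[0,0,0],[0,0,0],[0,0,0],[0,0,0],[0,0,0],[0,0,0],[0,0,0],[0,0,0],[0,0,0]],"grip":[24,24,24,24,24,24,24,24,24,24,24,24,24,24]}'
cat >> h.py <<'E'
def tool(yaw,f,sg=-1):
    f=np.radians(f);p=np.array([np.cos(yaw),np.sin(yaw),0]);k=np.array([0,0,1.])
    y=sg*(np.cos(f)*p+np.sin(f)*k);z=np.sin(f)*p-np.cos(f)*k
    return R.from_matrix(np.c_[np.cross(y,z),y,z])
E
python3 - <<'E'
from h import *
A=tool(-.492,45);z=A.as_matrix()[:,2];g=np.array([.4889,-.0983,.056])
go(g-.060*z,A);print(ctrl.get_state()["joint_positions"].round(2))
E
```

```text
[([306.3, 74.8], [285, 59, 44, 32, 554]), ([361.9, 107.5], [341, 93, 42, 30, 500])]
[array([ 0.48793018, -0.09777636,  0.058     ]), array([ 0.51484708, -0.04810959,  0.058     ])] 0.05649166117923495
yaw -0.49664158238603606 [ 0.50138863 -0.07294297  0.058     ]
clock: 10.27
eef_pos: [0.5795, -0.1191, 0.1856]
eef_rot: [-2.351, -0.031, -2.017]
contact_force: [-0.2, -0.1, -1.5]
finger_gap: 0.0239
t 10.27 pos [ 0.5795 -0.1191  0.1856] rpy [-2.351 -0.031 -2.017] gap 0.0239 F [-0.2 -0.1 -1.5] | dp [ 0.63  6.24 -1.32] dr [-0.07  0.12  0.62]
[-0.06 -0.54 -0.67  0.7  -0.29 -1.32]
```

```bash
python3 -m creep '{"dr":[[0,0.1,0.6],[0,0,0],[0,0,0],[0,0,0],[0,0,0],[0,0,0],[0,0,0],[0,0,0],[0,0,0],[0,0,0],[0,0,0]],"dp":[[0,0,-0.7],[0,0,-0.6],[0.1,0.7,0],[0.1,0.8,0],[0.1,0.8,0],[0.1,0.8,0],[0.1,0.8,0],[0,0.8,0],[0,0.8,0],[0,0.5,0],[0,0,0]],"grip":[24,24,24,24,24,24,24,24,24,24,24]}'
python3 - <<'E'
from h import *
A=tool(-.494,45);z=A.as_matrix()[:,2];g=np.array([.4885,-.098,.056])
go(g-.060*z,A)
E
```

```text
clock: 11.18
eef_pos: [0.4605, -0.0645, 0.0895]
eef_rot: [-2.382, 0.005, -2.102]
contact_force: [-0.6, 0.1, -0.5]
finger_gap: 0.0237
t 11.18 pos [ 0.4605 -0.0645  0.0895] rpy [-2.382  0.005 -2.102] gap 0.0237 F [-0.6  0.1 -0.5] | dp [ 0.65 -0.21 -0.3 ] dr [ 0.29 -0.25 -0.34]
```

```bash
python3 -m creep '{"dr":[[0.29,-0.25,-0.34],[0,0,0],[0,0,0]],"dp":[[0.35,-0.2,-0.3],[0.3,0,0],[0,0,0]],"grip":[24,24,24]}'
python3 - <<'E'
from h import *
A=tool(-.494,45);z=A.as_matrix()[:,2];g=np.array([.4885,-.098,.056])
go(g-.060*z,A);go(g+.015*z,A)
m=imaging.camera_model("wrist");im=imaging.get_image("wrist")[:,:,::-1];cv2.imwrite("pics/w5.png",im);print(px("wrist",g,m))
E
```

```text
clock: 11.43
eef_pos: [0.4679, -0.0742, 0.0967]
eef_rot: [-2.373, -0.007, -2.075]
contact_force: [-0.5, -0.2, -0.6]
finger_gap: 0.0241
t 11.43 pos [ 0.4679 -0.0742  0.0967] rpy [-2.373 -0.007 -2.075] gap 0.0241 F [-0.5 -0.2 -0.6] | dp [ 0.45  0.33 -0.41] dr [ 0.19 -0.14 -0.03]
t 11.43 pos [ 0.4679 -0.0742  0.0967] rpy [-2.373 -0.007 -2.075] gap 0.0241 F [-0.5 -0.2 -0.6] | dp [0.41 0.28 2.59] dr [ 0.19 -0.14 -0.03]
[291.65630214 212.6355581 ]
```

View pics/w5.png

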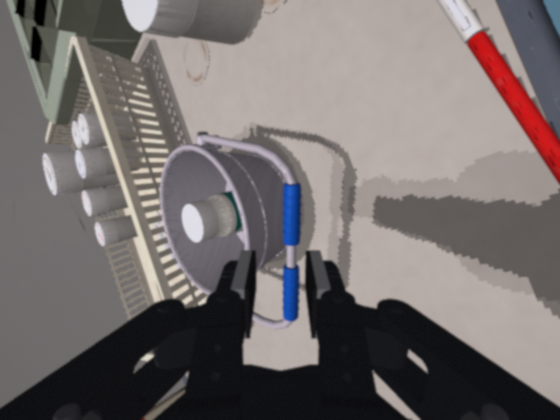

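The wrist view has grip_right at (291,213), exactly as predicted. The fingers still need to shift by the remaining small offsets.

```bash
python3 -m creep '{"dr":[[0.2,-0.14,0],[0,0,0],[0,0,0]],"dp":[[0.4,0.3,0],[0,0,0],[0,0,0]],"grip":[24,24,24]}'
python3 - <<'E'
from h import *
A=tool(-.494,45);z=A.as_matrix()[:,2];g=np.array([.4885,-.098,.056])
go(g+.015*z,A)
E
```

```text
clock: 11.73
eef_pos: [0.4711, -0.0793, 0.0919]
eef_rot: [-2.364, -0.001, -2.078]
contact_force: [-0.2, -0.6, -0.4]
finger_gap: 0.0239
t 11.73 pos [ 0.4711 -0.0793  0.0919] rpy [-2.364e+00 -1.000e-03 -2.078e+00] gap 0.0239 F [-0.2 -0.6 -0.4] | dp [0.31 0.31 2.3 ] dr [ 0.09 -0.12 -0.1 ]
```

```bash
python3 -m creep '{"dr":[[0.1,-0.12,-0.1],[0,0,0],[0,0,0],[0,0,0]],"dp":[[0.35,0.35,0],[0,0,0.5],[0,0,0.5],[0,0,0]],"grip":[24,24,24,24]}'
python3 - <<'E'
from h import *
A=tool(-.494,45);z=A.as_matrix()[:,2];g=np.array([.4885,-.098,.056])
go(g+.015*z,A)
E
```

```text
clock: 12.07
eef_pos: [0.4882, -0.0913, 0.0672]
eef_rot: [-2.361, -0.003, -2.069]
contact_force: [-1.2, -0.5, -0.5]
finger_gap: 0.0241
t 12.07 pos [ 0.4882 -0.0913  0.0672] rpy [-2.361 -0.003 -2.069] gap 0.0241 F [-1.2 -0.5 -0.5] | dp [0.23 0.21 1.02] dr [ 0.06 -0.05 -0.01]
```

```bash
python3 -m creep '{"dr":[[0.06,-0.05,0],[0,0,0],[0,0,0],[0,0,0],[0,0,0]],"dp":[[0.25,0.25,-0.1],[0,0,0],[0,0.05,0.5],[0,0.05,0.4],[0,0,0]],"grip":[24,24,24,24,24]}'
python3 - <<'E'
from h import *
A=tool(-.494,45);z=A.as_matrix()[:,2];g=np.array([.4885,-.098,.056])
go(g+.015*z,A)
E
```

```text
clock: 12.48
eef_pos: [0.4922, -0.1007, 0.0477]
eef_rot: [-2.356, 0.001, -2.067]
contact_force: [-0.2, 0.2, 0.6]
finger_gap: 0.0237
t 12.48 pos [ 0.4922 -0.1007  0.0477] rpy [-2.356e+00  1.000e-03 -2.067e+00] gap 0.0237 F [-0.2  0.2  0.6] | dp [-0.03 -0.11  0.24] dr [-0.01 -0.01 -0.02]
```

```bash
python3 -m creep '{"dr":[[0,0,0],[0,0,0]],"dp":[[0,-0.05,0.22],[0,0,0]],"grip":[24,24]}'
cat > arc.py <<'E'
from h import *
import sys
ths=list(map(float,sys.argv[1].split(',')));yaw=-.494
p=np.array([np.cos(yaw),np.sin(yaw),0]);k=np.array([0,0,1.])
C=np.array([.4885,-.098,.056])+.095*p
s=ctrl.get_state();P=s["eef_pos"];A=R.from_euler('xyz',s["eef_rot"])
d=A.inv().apply(P-C);print("t",round(s["clock"],2),"th",round(np.degrees(np.arctan2((P-C)[2],-(P-C)@p)),1),"pos",P.round(4),"rpy",s["eef_rot"].round(3),"F",s["contact_force"].round(1))
for t in ths:
    f=min(45,90-t);B=tool(yaw,f);M=B.as_matrix();r=np.radians(t)
    Q=C+.095*(-np.cos(r)*p+np.sin(r)*k)+.014*M[:,2]-.005*M[:,1]
    print(t,"dp",(A.inv().apply(Q-P)/.025).round(2),"dr",((A.inv()*B).as_rotvec(degrees=True)/5).round(2));P,A=Q,B
E
python3 arc.py 0,10,20,30,40
```

```text
clock: 12.65
eef_pos: [0.4968, -0.1029, 0.0455]
eef_rot: [-2.355, 0.001, -2.067]
contact_force: [0.1, -0.5, -0.5]
finger_gap: 0.0243
t 12.65 th -7.0 pos [ 0.4968 -0.1029  0.0455] rpy [-2.355e+00  1.000e-03 -2.067e+00] F [ 0.1 -0.5 -0.5]
0.0 dp [-0.01 -0.23 -0.01] dr [-0.01 -0.   -0.03]
10.0 dp [ 0.   -0.51 -0.43] dr [0. 0. 0.]
20.0 dp [ 0.   -0.57 -0.33] dr [0. 0. 0.]
30.0 dp [-0.   -0.62 -0.23] dr [0. 0. 0.]
40.0 dp [ 0.   -0.65 -0.12] dr [0. 0. 0.]
```

```bash
python3 -m creep '{"dr":[[0,0,0],[0,0,0],[0,0,0],[0,0,0]],"dp":[[0,-0.23,0],[0,-0.51,-0.43],[0,-0.57,-0.33],[0,0,0]],"grip":[24,24,24,24]}'; python3 arc.py 20,30,40,50
```

```text
clock: 12.98
eef_pos: [0.5057, -0.1073, 0.0844]
eef_rot: [-2.356, 0.001, -2.066]
contact_force: [1.3, 1.2, 1.2]
finger_gap: 0.0241
t 12.98 th 20.6 pos [ 0.5057 -0.1073  0.0844] rpy [-2.356e+00  1.000e-03 -2.066e+00] F [1.3 1.2 1.2]
20.0 dp [-0.    0.07  0.05] dr [ 0.   -0.   -0.02]
30.0 dp [-0.   -0.62 -0.23] dr [0. 0. 0.]
40.0 dp [ 0.   -0.65 -0.12] dr [0. 0. 0.]
50.0 dp [ 0.   -0.61  0.02] dr [-1.  0. -0.]
```

```bash
python3 -m creep '{"dr":[[0,0,0],[0,0,0],[0,0,0]],"dp":[[0,-0.5,-0.15],[0,-0.65,-0.12],[0,0,0]],"grip":[24,24,24]}'; python3 arc.py 40,50,60,70,80,90,100; python3 -c "
from h import *
im=imaging.get_image('wrist')[:,:,::-1].copy();print(blobs(im,(105,120,60),(125,255,255),None,40))
cv2.imwrite('pics/w6.png',im)"
```

```text
clock: 13.23
eef_pos: [0.5199, -0.1146, 0.1109]
eef_rot: [-2.356, 0.002, -2.065]
contact_force: [0.8, 0.0, 1.0]
finger_gap: 0.0242
t 13.23 th 42.7 pos [ 0.5199 -0.1146  0.1109] rpy [-2.356e+00  2.000e-03 -2.065e+00] F [0.8 0.  1. ]
40.0 dp [0.01 0.   0.01] dr [-0.01  0.01 -0.02]
50.0 dp [ 0.   -0.61  0.02] dr [-1.  0. -0.]
60.0 dp [-0.   -0.56  0.08] dr [-2. -0.  0.]
70.0 dp [ 0.   -0.56  0.08] dr [-2.  0.  0.]
80.0 dp [-0.   -0.56  0.08] dr [-2.  0. -0.]
90.0 dp [-0.   -0.56  0.08] dr [-2. -0. -0.]
100.0 dp [-0.   -0.56  0.08] dr [-2. -0.  0.]
[([294.9, 281.5], [282, 240, 27, 84, 1895]), ([292.3, 358.5], [282, 345, 22, 26, 416])]
```

View pics/w6.png

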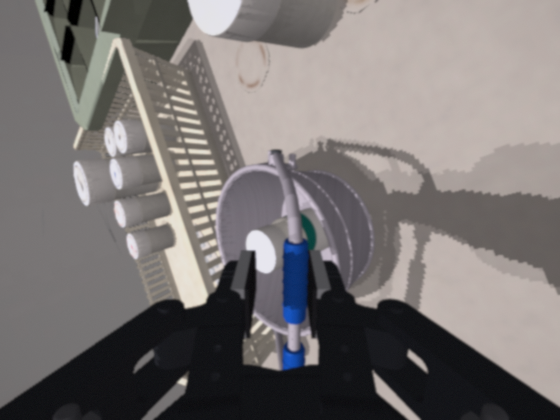

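The wrist view shows the bail's blue grip at (295,281), caged between the fingers and rising. The pail is still standing. I'll continue the arc while bringing the tool upright.

```bash
python3 -m creep '{"dr":[[-1,0,0],[-1,0,0],[-1,0,0],[-1,0,0],[-1,0,0],[0,0,0]],"dp":[[0,-0.6,0],[0,-0.28,0.04],[0,-0.28,0.04],[0,-0.28,0.04],[0,-0.28,0.04],[0,0,0]],"grip":[24,24,24,24,24,24]}'; python3 arc.py 70,75,80,85,90
```

```text
clock: 13.78
eef_pos: [0.5392, -0.1288, 0.1106]
eef_rot: [-2.837, -0.007, -2.064]
contact_force: [-0.1, 0.5, 0.5]
finger_gap: 0.024
t 13.78 th 56.8 pos [ 0.5392 -0.1288  0.1106] rpy [-2.837 -0.007 -2.064] F [-0.1  0.5  0.5]
70.0 dp [-0.12 -0.77 -0.73] dr [ 0.51 -0.07  0.03]
75.0 dp [-0.   -0.28  0.03] dr [-1. -0.  0.]
80.0 dp [ 0.   -0.28  0.03] dr [-1.  0. -0.]
85.0 dp [ 0.   -0.28  0.03] dr [-1.  0.  0.]
90.0 dp [-0.   -0.28  0.03] dr [-1. -0. -0.]
```

```bash
python3 -m creep '{"dr":[[0.3,-0.07,0],[0,0,0],[0,0,0]],"dp":[[-0.06,-0.4,-0.4],[-0.06,-0.35,-0.33],[0,0,0]],"grip":[24,24,24]}'; python3 arc.py 70,75,80,85,90
```

```text
clock: 14.03
eef_pos: [0.5505, -0.1318, 0.1306]
eef_rot: [-2.812, -0.003, -2.063]
contact_force: [0.4, 0.6, -0.3]
finger_gap: 0.0241
t 14.03 th 71.9 pos [ 0.5505 -0.1318  0.1306] rpy [-2.812 -0.003 -2.063] F [ 0.4  0.6 -0.3]
70.0 dp [-0.02 -0.09 -0.11] dr [ 0.23 -0.03  0.03]
75.0 dp [-0.   -0.28  0.03] dr [-1. -0.  0.]
80.0 dp [ 0.   -0.28  0.03] dr [-1.  0. -0.]
85.0 dp [ 0.   -0.28  0.03] dr [-1.  0.  0.]
90.0 dp [-0.   -0.28  0.03] dr [-1. -0. -0.]
```

```bash
python3 -m creep '{"dr":[[-0.8,0,0],[-1,0,0],[0,0,0]],"dp":[[0,-0.4,-0.2],[0,-0.35,-0.1],[0,0,0]],"grip":[24,24,24]}'; python3 arc.py 80,85,90
```

```text
clock: 14.28
eef_pos: [0.5577, -0.1364, 0.1379]
eef_rot: [-2.979, -0.006, -2.06]
contact_force: [-0.6, -0.2, -0.6]
finger_gap: 0.0241
t 14.28 th 79.0 pos [ 0.5577 -0.1364  0.1379] rpy [-2.979 -0.006 -2.06 ] F [-0.6 -0.2 -0.6]
80.0 dp [-0.04 -0.26  0.09] dr [ 0.14 -0.06  0.06]
85.0 dp [ 0.   -0.28  0.03] dr [-1.  0.  0.]
90.0 dp [-0.   -0.28  0.03] dr [-1. -0. -0.]
```

```bash
python3 -m creep '{"dr":[[0,-0.06,0],[-1,0,0],[-1,0,0],[0,0,0]],"dp":[[0,-0.3,0],[0,-0.35,-0.1],[0,-0.35,-0.05],[0,0,0]],"grip":[24,24,24,24]}'; python3 arc.py 90,95
```

```text
clock: 14.62
eef_pos: [0.5754, -0.1459, 0.1411]
eef_rot: [3.124, -0.001, -2.057]
contact_force: [0.5, -1.2, -1.4]
finger_gap: 0.024
t 14.62 th 92.8 pos [ 0.5754 -0.1459  0.1411] rpy [ 3.124e+00 -1.000e-03 -2.057e+00] F [ 0.5 -1.2 -1.4]
90.0 dp [-0.04 -0.04  0.16] dr [ 0.2  -0.02  0.09]
95.0 dp [-0.   -0.28  0.03] dr [-1. -0.  0.]
```

```bash
python3 -m creep '{"dr":[[0.2,0,0.09],[0,0,0]],"dp":[[-0.04,0,0.3],[0,0,0]],"grip":[24,24]}'; python3 arc.py 90; python3 -c "
from h import *
im=imaging.get_image('wrist')[:,:,::-1].copy();b=blobs(im,(105,120,60),(125,255,255),None,40);print(b)
for c in b: print(onz('wrist',c[0],.153))
print(ctrl.get_state()['joint_positions'])
im=imaging.get_image('scene')[:,:,::-1].copy();print(blobs(im,(105,120,60),(125,255,255),(250,180,400,320),5))
print(px('scene',np.array([.572,-.143,.151])),px('scene',np.array([.6,-.093,.151])))"
```

```text
clock: 14.78
eef_pos: [0.5762, -0.1452, 0.1328]
eef_rot: [-3.138, -0.002, -2.065]
contact_force: [-0.4, 0.1, -0.4]
finger_gap: 0.0241
t 14.78 th 93.4 pos [ 0.5762 -0.1452  0.1328] rpy [-3.138e+00 -2.000e-03 -2.065e+00] F [-0.4  0.1 -0.4]
90.0 dp [ 0.   -0.02 -0.17] dr [-0.04 -0.02  0.  ]
[([284.3, 287.6], [272, 244, 26, 87, 1937]), ([283.3, 363.1], [273, 352, 22, 19, 265])]
[ 0.57432747 -0.14340283  0.153     ]
[ 0.59404926 -0.10735149  0.153     ]
[-0.24565117  0.17339368  0.08409812  1.47740877 -0.00242923 -1.32320999]
[([253.3, 211.0], [251, 210, 5, 3, 11]), ([332.6, 215.6], [331, 213, 4, 6, 23]), ([333.5, 230.3], [332, 225, 4, 12, 40])]
[333.04652573 231.47317719] [332.8230658  213.82570185]
```

The scene blobs at (333,230) and (333,216) match an upright bail at z = 0.151. I'll clamp grip_right and lift.

```bash
python3 -m creep '{"dr":[[0,0,0],[0,0,0],[0,0,0],[0,0,0],[0,0,0],[0,0,0],[0,0,0],[0,0,0],[0,0,0],[0,0,0],[0,0,0]],"dp":[[0,0,0],[0,0,0],[0,0,0],[0,0,0],[0,0,0],[0,0,-0.2],[0,0,-0.4],[0,0,-0.5],[0,0,-0.5],[0,0,-0.3],[0,0,0]],"grip":[14,8,4,4,4,4,4,4,4,4,4]}'; python3 -c "
from h import *
go((.5,0,.27))
im=imaging.get_image('scene')[:,:,::-1].copy();print(blobs(im,(105,120,60),(125,255,255),(250,150,400,320),5));cv2.imwrite('pics/s7.png',im)"
```

```text
clock: 15.8
eef_pos: [0.5733, -0.144, 0.1904]
eef_rot: [-3.131, -0.001, -2.062]
contact_force: [0.5, -0.1, -4.2]
finger_gap: 0.0085
t 15.8 pos [ 0.5733 -0.144   0.1904] rpy [-3.131e+00 -1.000e-03 -2.062e+00] gap 0.0085 F [ 0.5 -0.1 -4.2] | dp [-3.69  5.27 -3.24] dr None
[([333.9, 194.5], [332, 190, 4, 10, 29]), ([334.9, 210.9], [333, 205, 5, 12, 43]), ([253.5, 211.0], [252, 210, 4, 3, 10])]
```

The pail is lifted: −4.2 N at the wrist, and the grips rose together in the view. I'll raise it further and turn it to the scale's heading.

```bash
python3 -m creep '{"dr":[[0,0,-0.6],[0,0,-0.9],[0,0,-0.9],[0,0,-0.9],[0,0,-0.9],[0,0,-0.7],[0,0,-0.3],[0,0,0]],"dp":[[0,0.2,-0.3],[0,0.4,-0.4],[0,0.5,-0.4],[0,0.5,-0.4],[0,0.4,-0.3],[0,0.3,-0.2],[0,0.1,-0.1],[0,0,0]],"grip":[4,4,4,4,4,4,4,4]}'; python3 -c "
from h import *
go((.47,.117,.24),tool(-.035,0))
im=imaging.get_image('wrist')[:,:,::-1].copy();b=blobs(im,(105,120,60),(125,255,255),None,40);print(b)
"
```

```text
clock: 16.52
eef_pos: [0.5128, -0.1255, 0.2389]
eef_rot: [-3.139, -0.004, -1.586]
contact_force: [0.2, 0.4, -4.1]
finger_gap: 0.0088
t 16.52 pos [ 0.5128 -0.1255  0.2389] rpy [-3.139 -0.004 -1.586] gap 0.0088 F [ 0.2  0.4 -4.1] | dp [-9.67  1.86 -0.09] dr [-0.03 -0.05  0.23]
[([280.3, 280.8], [268, 240, 26, 84, 1702]), ([282.3, 359.2], [270, 344, 30, 27, 498])]
```

```bash
python3 -m creep '{"dr":[[0,0,0],[0,0,0],[0,0,0],[0,0,0],[0,0,0],[0,0,0],[0,0,0],[0,0,0],[0,0,0],[0,0,0],[0,0,0],[0,0,0],[0,0,0],[0,0,0],[0,0,0.2],[0,0,0],[0,0,0],[0,0,0]],"dp":[[-0.2,0.2,0],[-0.4,0.3,0],[-0.6,0.3,0],[-0.7,0.3,0],[-0.8,0.3,0],[-0.8,0.2,0],[-0.8,0.1,0],[-0.8,0,0],[-0.8,0,0],[-0.8,0,0],[-0.7,0,0],[-0.6,0,0],[-0.5,0,0],[-0.4,0,0],[-0.3,0,0],[-0.1,0,0],[0,0,0],[0,0,0]],"grip":[4,4,4,4,4,4,4,4,4,4,4,4,4,4,4,4,4,4]}'; python3 - <<'E'
from h import *
go((.47,.117,.24),tool(-.035,0))
w=imaging.get_image('wrist')[:,:,::-1].copy();m=imaging.camera_model("wrist")
t=imaging.get_image('scene')[:,:,::-1].copy()
cv2.imwrite("pics/w8r.png",w);cv2.imwrite("pics/s8r.png",t)
o=np.zeros((600,800,3),np.uint8);o[:375,:500]=cv2.resize(w,(500,375));o[:375,500:]=cv2.resize(t[110:260,210:330],(300,375),interpolation=2)
o[375:,:400]=cv2.resize(w[120:278,140:420],(400,225),interpolation=2)
cv2.imwrite("pics/c8.png",o)
print("pred seat w",px("wrist",np.array([.573,.147,.202]),m),"tip top",px("wrist",np.array([.558,.147,.232]),m),"scene seat",px("scene",np.array([.573,.147,.202])),"tip",px("scene",np.array([.558,.147,.232])))
E
```

```text
clock: 18.07
eef_pos: [0.4632, 0.127, 0.2288]
eef_rot: [3.131, -0.003, -1.617]
contact_force: [0.4, -0.1, -4.8]
finger_gap: 0.0088
t 18.07 pos [0.4632 0.127  0.2288] rpy [ 3.131e+00 -3.000e-03 -1.617e+00] gap 0.0088 F [ 0.4 -0.1 -4.8] | dp [ 0.39 -0.28 -0.45] dr [ 0.12 -0.03 -0.13]
pred seat w [ 95.44139068 282.86952392] tip top [ 93.36694881 312.95783328] scene seat [275.40507531 143.60609927] tip [269.51141648 134.23130432]
```

View pics/c8.png

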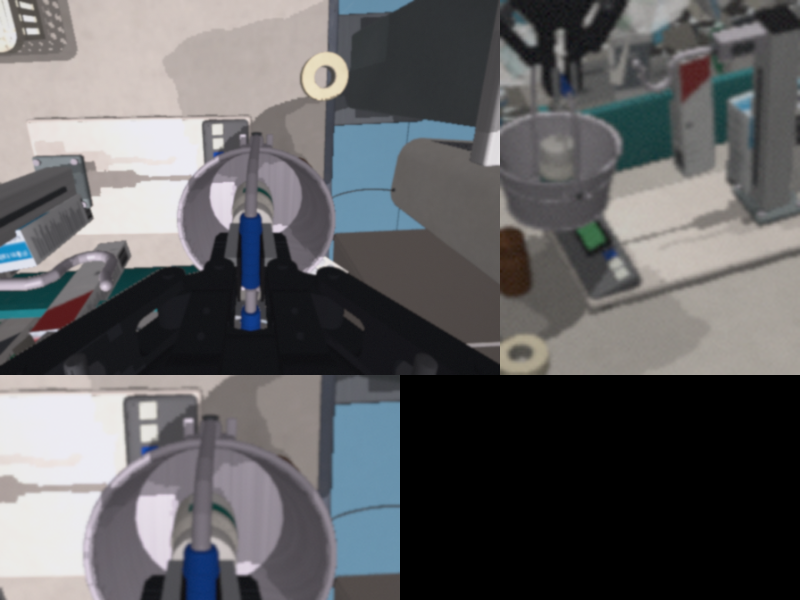

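The wrist view shows the hook's U at about (85–105, 250–292) in the 500-px panel, with the rod running left to the load cell. The pail hangs level with the bottle inside. I'll enlarge the hook in both raw views to locate it precisely.

```bash
python3 - <<'E'
from h import *
w=cv2.imread("pics/w8r.png");s=cv2.imread("pics/s8r.png")
a=cv2.resize(w[260:360,30:160],(0,0),fx=6,fy=6,interpolation=cv2.INTER_CUBIC)[:600,:780]
b=cv2.resize(s[115:165,240:320],(0,0),fx=5,fy=5,interpolation=cv2.INTER_CUBIC)
o=np.zeros((600,800,3),np.uint8);o[:360,:468]=cv2.resize(a,(468,360));o[:250,470:800]=b[:,:330];o[360:600,:384]=cv2.resize(s[115:165,240:320],(384,240),interpolation=0)
cv2.imwrite("pics/c9.png",o)
E
```

```text
(no output)
```

View pics/c9.png

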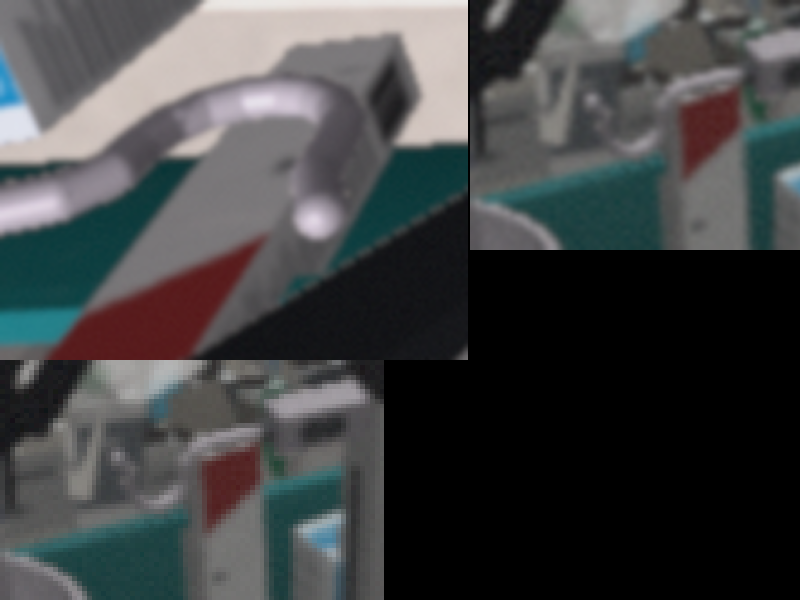

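In the wrist view the hook's tip ball is at about (118,320), the bend bottom at (106,288) and the rod at (36,318). In the scene view the tip is at about (265,134) and the bend at (273,144).

```bash
python3 - <<'E'
from h import *
print("tip",onz("wrist",(118.3,319.7),.2285),"bend",onz("wrist",(105.6,287.8),.1955),"rod",onz("wrist",(35.6,317.8),.2255))
print("2v tip",two("wrist",(118.3,319.7),"scene",(265,134)),"bend",two("wrist",(105.6,287.8),"scene",(273.4,144)))
# top view first picture: hook tip
t=cv2.imread("pics/top0.png")
print("top tip",onz("top",(179,174.4),.2285))
w=cv2.imread("pics/w8r.png");b=blobs(w,(105,120,60),(125,255,255),(230,200,330,400),40);print(b)
s=ctrl.get_state();z=s["eef_pos"][2]+.018
g=[onz("wrist",c[0],z+.003) for c in b];print(g,s["eef_pos"])
# bare wire between grips: rows
E
```

```text
tip [0.54864623 0.1540344  0.2285    ] bend [0.57200924 0.15426993 0.1955    ] rod [0.59368252 0.15260971 0.2255    ]
2v tip (array([0.54749251, 0.15167336, 0.23218902]), np.float64(0.0018705418283984025)) bend (array([0.57002987, 0.15241753, 0.19865782]), np.float64(4.342535230808495e-06))
top tip [0.56175557 0.14546144 0.2285    ]
[([280.3, 280.9], [268, 240, 26, 84, 1697]), ([280.2, 358.6], [269, 343, 23, 28, 461])]
[array([0.46284455, 0.1229758 , 0.2499672 ]), array([0.46480906, 0.16394249, 0.2499672 ])] [0.46337074 0.12664723 0.2289672 ]
```

```bash
python3 - <<'E'
from h import *
for q in [(318,215),(322,170),(335,130),(325,105),(300,90),(272,98),(240,102),(200,118),(160,143),(120,175),(60,203),(20,210)]:
    c,d=ray("wrist",(30+q[0]/3.6,260+q[1]/3.6))
    print(q,[ (c+d*(y-c[1])/d[1]).round(4)[[0,2]].tolist() for y in(.151,.1535)], )
for z in(.205,.2):print(onz("wrist",(103,260),z))
E
```

```text
(318, 215) [[0.5461, 0.2327], [0.5482, 0.2293]]
(322, 170) [[0.5505, 0.2219], [0.5528, 0.2181]]
(335, 130) [[0.5535, 0.2111], [0.5558, 0.2071]]
(325, 105) [[0.5586, 0.2034], [0.561, 0.1992]]
(300, 90) [[0.5652, 0.1982], [0.5678, 0.1939]]
(272, 98) [[0.5689, 0.2004], [0.5716, 0.1961]]
(240, 102) [[0.5738, 0.2012], [0.5766, 0.1969]]
(200, 118) [[0.578, 0.2056], [0.5809, 0.2015]]
(160, 143) [[0.5805, 0.2124], [0.5834, 0.2085]]
(120, 175) [[0.5816, 0.2207], [0.5846, 0.2169]]
(60, 203) [[0.5863, 0.227], [0.5894, 0.2234]]
(20, 210) [[0.5913, 0.2283], [0.5945, 0.2247]]
[0.56378707 0.13075009 0.205     ]
[0.56685779 0.13314874 0.2       ]
```

```bash
python3 - <<'E'
from h import *
s=ctrl.get_state();P=s["eef_pos"];A=R.from_euler('xyz',s["eef_rot"])
for z in(.247,.25):
    q=onz("wrist",(280.3,333.5),z);print("mid",q.round(4),"in tool",A.inv().apply(q-P).round(4))
print("box",onz("scene",(283,178),0),onz("scene",(296,175),0))
S=np.array([.569,.153,0]);B=tool(-.033,0)
M=B.apply([-.028,0,0]);go(S-M+[0,0,.242],B)
E
```

```text
mid [0.4642 0.1524 0.247 ] in tool [-0.0257  0.0006 -0.0181]
mid [0.4641 0.1499 0.25  ] in tool [-0.0232  0.0006 -0.0211]
box [0.64770086 0.26389174 0.        ] [0.68868242 0.2610129  0.        ]
t 18.17 pos [0.4634 0.1266 0.229 ] rpy [ 3.131e+00 -3.000e-03 -1.618e+00] gap 0.0088 F [ 0.5  0.1 -3.8] | dp [-0.13 -4.18 -0.57] dr [ 0.12 -0.03 -0.16]
```

```bash
python3 -m creep '{"dr":[[0.12,-0.03,-0.16],[0,0,0],[0,0,0],[0,0,0],[0,0,0],[0,0,0]],"dp":[[-0.1,0,-0.3],[0,0,-0.35],[0,-0.2,0],[0,-0.3,0],[0,-0.2,0],[0,0,0]],"grip":[4,4,4,4,4,4]}'; cat > chk.py <<'E'
from h import *
S=np.array([.569,.153,0]);B=tool(-.033,0)
M=B.apply([-.027,0,0]);go(S-M+[0,0,.242],B)
w=imaging.get_image("wrist")[:,:,::-1].copy();b=blobs(w,(105,120,60),(125,255,255),(230,200,330,400),40);print(b)
s=ctrl.get_state();z=s["eef_pos"][2]+.019
v=(b[0][1][1]+b[0][1][3]+b[1][1][1])/2 if len(b)>1 else b[0][1][1]+b[0][1][3]+9.5
print("mid",onz("wrist",(b[0][0][0],v-.5),z).round(4))
E
python3 chk.py
```

```text
clock: 18.67
eef_pos: [0.4834, 0.1271, 0.2482]
eef_rot: [-3.138, 0.001, -1.605]
contact_force: [-0.0, -0.2, -5.5]
finger_gap: 0.0087
t 18.67 pos [0.4834 0.1271 0.2482] rpy [-3.138e+00  1.000e-03 -1.605e+00] gap 0.0087 F [-0.  -0.2 -5.5] | dp [-0.07 -3.39  0.26] dr [-0.04  0.01 -0.01]
[([280.3, 280.8], [268, 240, 26, 84, 1698]), ([280.3, 358.8], [270, 344, 22, 27, 441])]
mid [0.4833 0.152  0.2672]
```

```bash
python3 -m creep '{"dr":[[0,0,0],[0,0,0],[0,0,0],[0,0,0],[0,0,0],[0,0,0],[0,0,0],[0,0,0],[0,0,0],[0,0,0],[0,0,0],[0,0,0],[0,0,0]],"dp":[[-0.04,-0.15,0],[0,-0.25,0],[0,-0.3,0],[0,-0.35,0],[0,-0.35,0],[0,-0.35,0],[0,-0.3,0],[0,-0.3,0],[0,-0.25,0],[0,-0.15,0],[0,-0.1,0],[0,0,0],[0,0,0]],"grip":[4,4,4,4,4,4,4,4,4,4,4,4,4]}'; python3 chk.py
```

```text
clock: 19.8
eef_pos: [0.5629, 0.1251, 0.2457]
eef_rot: [3.141, -0.0, -1.606]
contact_force: [0.4, -0.4, -4.3]
finger_gap: 0.0085
t 19.8 pos [0.5629 0.1251 0.2457] rpy [ 3.141 -0.    -1.606] gap 0.0085 F [ 0.4 -0.4 -4.3] | dp [-0.04 -0.21  0.15] dr [ 0.01 -0.01 -0.02]
[([280.3, 280.8], [268, 240, 26, 84, 1700]), ([280.4, 358.8], [270, 344, 22, 27, 439])]
mid [0.5631 0.1501 0.2648]
```

```bash
python3 -m creep '{"dr":[[0,0,0],[0,0,0],[0,0,0]],"dp":[[-0.06,-0.23,0],[0,0,0],[0,0,0]],"grip":[4,4,4]}'; python3 chk.py; python3 -c "
from h import *
w=imaging.get_image('wrist')[:,:,::-1].copy();t=imaging.get_image('scene')[:,:,::-1].copy()
o=np.zeros((600,800,3),np.uint8);o[:,:400]=cv2.resize(w[250:400,230:330],(400,600),interpolation=2);o[:,400:]=cv2.resize(t[90:225,225:315],(400,600),interpolation=2);cv2.imwrite('pics/c12.png',o)"
```

```text
clock: 20.1
eef_pos: [0.5685, 0.1267, 0.2464]
eef_rot: [-3.141, -0.0, -1.605]
contact_force: [-0.6, -0.8, -4.2]
finger_gap: 0.0086
t 20.1 pos [0.5685 0.1267 0.2464] rpy [-3.141 -0.    -1.605] gap 0.0086 F [-0.6 -0.8 -4.2] | dp [0.03 0.02 0.17] dr [-0.   -0.   -0.02]
[([280.3, 280.7], [268, 240, 26, 84, 1699]), ([280.3, 358.6], [270, 344, 22, 27, 445])]
mid [0.5688 0.1516 0.2653]
```

```bash
python3 -m creep '{"dr":[[0,0,0],[0,0,0],[0,0,0],[0,0,0],[0,0,0]],"dp":[[0,0,0.2],[0,0,0.3],[0,0,0.25],[0,0,0.1],[0,0,0]],"grip":[4,4,4,4,4]}'; python3 chk.py
```

```text
clock: 20.67
eef_pos: [0.568, 0.1266, 0.2224]
eef_rot: [3.141, -0.0, -1.605]
contact_force: [-0.7, 0.5, -4.0]
finger_gap: 0.0085
t 20.67 pos [0.568  0.1266 0.2224] rpy [ 3.141 -0.    -1.605] gap 0.0085 F [-0.7  0.5 -4. ] | dp [ 0.02 -0.01 -0.78] dr [ 0.   -0.   -0.02]
[([280.3, 280.7], [268, 240, 26, 84, 1701]), ([280.3, 358.7], [270, 343, 22, 28, 444])]
mid [0.5682 0.1513 0.2415]
```

```bash
python3 -m creep '{"dr":[[0,0,0],[0,0,0],[0,0,0],[0,0,0],[0,0,0],[0,0,0]],"dp":[[0,-0.03,0.15],[0,0,0.2],[0,0,0.2],[0,0,0.2],[0,0,0.1],[0,0,0]],"grip":[4,4,4,4,4,4]}'; python3 chk.py
```

```text
clock: 21.22
eef_pos: [0.5688, 0.1265, 0.1991]
eef_rot: [3.141, -0.0, -1.605]
contact_force: [-0.9, 0.1, -4.3]
finger_gap: 0.0087
t 21.22 pos [0.5688 0.1265 0.1991] rpy [ 3.141 -0.    -1.605] gap 0.0087 F [-0.9  0.1 -4.3] | dp [ 0.02  0.03 -1.71] dr [ 0.   -0.   -0.02]
[([280.3, 280.8], [268, 240, 26, 84, 1699]), ([280.2, 358.3], [270, 343, 22, 28, 462])]
mid [0.5691 0.1512 0.2184]
```

No contact yet, and the weight is still on the gripper. I'll check the fit in the last picture before seating.

```bash
python3 -c "
from h import *
w=imaging.get_image('wrist')[:,:,::-1].copy();t=imaging.get_image('scene')[:,:,::-1].copy()
o=np.zeros((600,800,3),np.uint8);o[:,:400]=cv2.resize(w[270:400,235:321],(400,600),interpolation=2);o[:,400:]=cv2.resize(t[90:225,225:315],(400,600),interpolation=2);cv2.imwrite('pics/c12.png',o)"
```

```text
(no output)
```

View pics/c12.png

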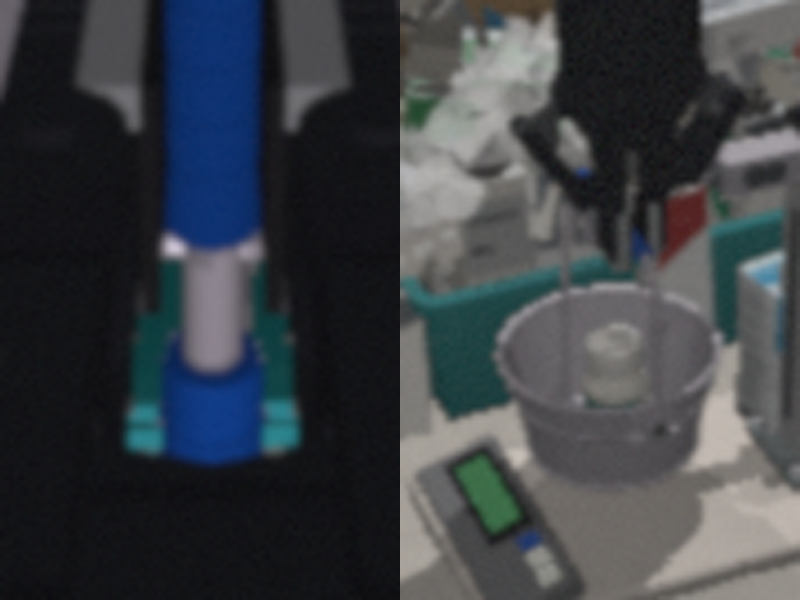

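```bash
python3 -c "
from h import *
for p in [(.569,.1535,.1955),(.577,.1535,.198),(.561,.1535,.198),(.569,.1515,.2184),(.569,.149,.1955),(.569,.158,.1955)]:
    q=px('wrist',np.array(p));print(p,((q-[235,270])*[400/86,600/130]).round(0))"
```

```text
(0.569, 0.1535, 0.1955) [214. 168.]
(0.577, 0.1535, 0.198) [143. 183.]
(0.561, 0.1535, 0.198) [285. 179.]
(0.569, 0.1515, 0.2184) [214. 288.]
(0.569, 0.149, 0.1955) [213. 134.]
(0.569, 0.158, 0.1955) [215. 201.]
```

The wire is clear of the limbs, but light patches beside it at crop row 245 could be the hook's bend or the bench edge. I'll check the colours numerically.

```bash
python3 - <<'E'
from h import *
w=imaging.get_image('wrist');o=cv2.imread("pics/w8r.png")[:,:,::-1]
for c in(270,272,274,288,290,292): print(c,[w[r,c].tolist() for r in range(316,344,2)])
print("hook hi",o[287,103],o[288,106],o[319,118],"bench",o[270,60],o[290,66],o[300,44],"teal",o[312,45],o[295,140])
E
```

```text
270 [[17, 29, 63], [16, 30, 65], [64, 66, 83], [130, 124, 134], [138, 131, 141], [59, 70, 73], [20, 53, 55], [16, 52, 55], [14, 52, 54], [18, 54, 56], [14, 53, 54], [13, 58, 60], [16, 61, 63], [25, 63, 67]]
272 [[13, 43, 99], [14, 44, 99], [60, 71, 110], [163, 158, 176], [187, 179, 192], [88, 96, 100], [19, 59, 61], [15, 58, 59], [16, 60, 61], [17, 60, 62], [15, 59, 61], [18, 61, 63], [22, 63, 65], [47, 66, 83]]
274 [[13, 46, 107], [13, 47, 106], [22, 50, 107], [88, 93, 129], [145, 139, 154], [103, 103, 109], [69, 78, 82], [67, 77, 81], [68, 78, 81], [68, 78, 83], [67, 78, 83], [67, 79, 83], [68, 77, 83], [69, 72, 89]]
288 [[13, 44, 102], [11, 45, 102], [32, 52, 101], [100, 100, 122], [147, 140, 151], [113, 107, 115], [83, 82, 87], [66, 72, 76], [63, 69, 74], [64, 70, 74], [75, 79, 83], [79, 83, 86], [75, 80, 85], [45, 60, 78]]
290 [[14, 34, 77], [18, 35, 78], [52, 58, 84], [99, 96, 105], [121, 115, 124], [97, 97, 102], [53, 69, 71], [23, 56, 58], [19, 56, 58], [20, 57, 58], [24, 58, 61], [24, 62, 63], [21, 62, 63], [20, 60, 65]]
292 [[23, 23, 29], [23, 23, 31], [29, 29, 33], [40, 38, 41], [47, 45, 49], [37, 40, 43], [24, 35, 36], [23, 34, 37], [21, 33, 35], [21, 34, 36], [23, 36, 38], [20, 55, 56], [15, 61, 62], [14, 61, 63]]
hook hi [227 221 231] [218 206 220] [200 189 204] bench [83 82 84] [207 196 190] [207 196 191] teal [159 150 162] [79 76 77]
```

```bash
python3 - <<'E'
from h import *
o=cv2.imread("pics/w8r.png")[:,:,::-1]
for c in(270,272,290): print(c,[o[r,c].tolist() for r in range(316,344,2)])
print(px("wrist",np.array([.569,.2155,.134])),px("wrist",np.array([.569,.2155,.128])))
go((.569,.1265,.1835),tool(-.033,0))
E
```

```text
270 [[16, 29, 64], [20, 33, 67], [67, 68, 86], [142, 135, 146], [144, 137, 146], [118, 113, 113], [116, 112, 110], [117, 112, 111], [117, 113, 111], [112, 108, 107], [85, 83, 84], [65, 65, 68], [64, 64, 68], [64, 65, 72]]
272 [[11, 43, 100], [12, 44, 101], [62, 72, 113], [173, 167, 188], [194, 185, 198], [137, 132, 132], [131, 126, 124], [130, 125, 124], [130, 125, 124], [123, 119, 118], [95, 93, 93], [68, 67, 71], [64, 64, 69], [63, 68, 86]]
290 [[13, 34, 78], [20, 38, 81], [52, 58, 84], [100, 95, 106], [123, 117, 126], [121, 115, 121], [114, 110, 110], [119, 115, 114], [120, 116, 115], [104, 100, 101], [74, 72, 75], [64, 63, 67], [65, 65, 69], [63, 63, 70]]
[283.65276944 327.24307565] [283.57956502 322.20931384]
t 21.42 pos [0.5692 0.1266 0.2003] rpy [-3.14   0.    -1.605] gap 0.0086 F [-0.3 -0.6 -4. ] | dp [0.   0.01 0.67] dr [-0.01  0.   -0.02]
```

The same patch was there before the pail reached the hook, and it projects onto the pail's own rim, so the alignment stands. I'll lower slowly onto the hook.

```bash
python3 -m creep '{"dr":[[0,0,0],[0,0,0],[0,0,0],[0,0,0],[0,0,0],[0,0,0]],"dp":[[0,0,0.12],[0,0,0.12],[0,0,0.12],[0,0,0.1],[0,0,0],[0,0,0]],"grip":[4,4,4,4,4,4]}'; python3 chk.py
```

```text
clock: 21.92
eef_pos: [0.5697, 0.1268, 0.1885]
eef_rot: [-3.138, 0.001, -1.605]
contact_force: [0.3, 0.8, -2.3]
finger_gap: 0.0083
t 21.92 pos [0.5697 0.1268 0.1885] rpy [-3.138e+00  1.000e-03 -1.605e+00] gap 0.0083 F [ 0.3  0.8 -2.3] | dp [ 0.03  0.06 -2.14] dr [-0.04  0.01 -0.02]
[([280.3, 280.8], [268, 240, 26, 84, 1703]), ([280.2, 358.3], [269, 343, 24, 28, 479])]
mid [0.5699 0.1514 0.2076]
```

```bash
python3 -m creep '{"dr":[[0,0,0],[0,0,0],[0,0,0],[0,0,0]],"dp":[[0,0,0.08],[0,0,0],[0,0,0],[0,0,0]],"grip":[4,4,4,4]}'; python3 chk.py;python3 -m creep '{"dr":[[0,0,0],[0,0,0]],"dp":[[0,0,0],[0,0,0]],"grip":[4,4]}'
```

```text
clock: 22.3
eef_pos: [0.5698, 0.1268, 0.1885]
eef_rot: [-3.136, 0.001, -1.605]
contact_force: [0.5, -0.0, -2.5]
finger_gap: 0.0086
t 22.3 pos [0.5698 0.1268 0.1885] rpy [-3.136e+00  1.000e-03 -1.605e+00] gap 0.0086 F [ 0.5 -0.  -2.5] | dp [ 0.03  0.06 -2.14] dr [-0.06  0.02 -0.02]
[([280.3, 280.8], [268, 240, 26, 84, 1704]), ([280.4, 358.4], [269, 343, 24, 28, 469])]
mid [0.57   0.1514 0.2075]
clock: 22.52
eef_pos: [0.5698, 0.1268, 0.1883]
eef_rot: [-3.136, 0.001, -1.605]
contact_force: [-1.8, -1.0, -1.0]
finger_gap: 0.0087
```

```bash
python3 - <<'E'
from h import *
from scipy.optimize import least_squares
s=ctrl.get_state();P=s["eef_pos"];m=imaging.camera_model("wrist");yh=np.array([.033,1,0])
w=imaging.get_image("wrist")[:,:,::-1].copy();b=blobs(w,(105,120,60),(125,255,255),(230,200,330,400),40)
r0,r1,r2=b[0][1][1]-.5,b[0][1][1]+b[0][1][3]-.5,b[1][1][1]-.5;print(r0,r1,r2,b,s["joint_torque"].round(1))
row=lambda a,h:px("wrist",P+yh*a+[0,0,h],m)[1]
f=lambda q:[row(q[0]-.008,q[1]+.0055)-r1,row(q[0]+.008,q[1]-.0055)-r2,min(row(q[0]-.048,q[1]-.0055),row(q[0]-.048,q[1]+.0055))-r0]
for k in([0,1,2],[0,1],[0,2]):
    q=least_squares(lambda v:np.array(f(v))[k],[.028,.018]);print(k,q.x,q.fun)
# grip width in px -> depth
E
```

```text
239.5 323.5 342.5 [([280.3, 280.8], [268, 240, 26, 84, 1708]), ([280.3, 358.5], [269, 343, 23, 28, 465])] [  0.1 -57.3  47.9  -0.4   0.1   0. ]
[0, 1, 2] [0.03177949 0.01052597] [ 3.61702346 -3.50894695 -0.42527691]
[0, 1] [-0.0088105  0.0603406] [5.68434189e-14 1.13686838e-13]
[0, 2] [0.03492144 0.0038682 ] [2.27373675e-13 1.13686838e-13]
```

```bash
python3 -m creep '{"dr":[[0,0,0],[0,0,0]],"dp":[[0,0,0.12],[0,0,0.12]],"grip":[4,4]}'; python3 chk.py
```

```text
clock: 22.73
eef_pos: [0.5704, 0.1265, 0.1856]
eef_rot: [-3.132, 0.002, -1.605]
contact_force: [-7.0, -4.1, 17.3]
finger_gap: 0.0085
t 22.73 pos [0.5704 0.1265 0.1856] rpy [-3.132e+00  2.000e-03 -1.605e+00] gap 0.0085 F [-7.  -4.1 17.3] | dp [ 0.02  0.07 -2.26] dr [-0.11  0.02 -0.02]
[([280.3, 281.4], [268, 239, 26, 87, 1772]), ([281.2, 360.9], [270, 348, 24, 23, 371])]
mid [0.5705 0.1531 0.2045]
```

The hook now takes the load firmly (+17 N), and Fx suggests the seat is about 3 mm towards −x. I'll ease off, shift that way and check the force.

```bash
python3 -m creep '{"dr":[[0,0,0],[0,0,0],[0,0,0]],"dp":[[0,0.12,-0.06],[0,0,0],[0,0,0]],"grip":[4,4,4]}'; python3 chk.py
```

```text
clock: 23.03
eef_pos: [0.5678, 0.1265, 0.1878]
eef_rot: [-3.13, 0.002, -1.606]
contact_force: [0.5, 0.5, -3.1]
finger_gap: 0.0087
t 23.03 pos [0.5678 0.1265 0.1878] rpy [-3.130e+00  2.000e-03 -1.606e+00] gap 0.0087 F [ 0.5  0.5 -3.1] | dp [ 0.02 -0.04 -2.17] dr [-0.14  0.02 -0.02]
[([280.3, 281.5], [268, 240, 26, 85, 1730]), ([280.2, 359.5], [269, 345, 23, 26, 423])]
mid [0.5679 0.152  0.2067]
```

```bash
python3 -m creep '{"dr":[[0,0,0],[0,0,0],[0,0,0],[0,0,0]],"dp":[[0,0,0.08],[0,0,0.08],[0,0,0.04],[0,0,0]],"grip":[4,4,4,4]}'; python3 chk.py
```

```text
clock: 23.42
eef_pos: [0.5683, 0.1266, 0.1868]
eef_rot: [-3.125, 0.004, -1.605]
contact_force: [-1.0, -0.4, 1.5]
finger_gap: 0.0085
t 23.42 pos [0.5683 0.1266 0.1868] rpy [-3.125  0.004 -1.605] gap 0.0085 F [-1.  -0.4  1.5] | dp [ 0.01 -0.03 -2.21] dr [-0.19  0.04 -0.02]
[([280.2, 281.5], [268, 240, 26, 86, 1745]), ([280.7, 360.0], [269, 346, 24, 25, 417])]
mid [0.5684 0.1527 0.2058]
```

The hook carries all the weight now. I'll open slowly and hold still.

```bash
python3 -m creep '{"dr":[[0,0,0],[0,0,0],[0,0,0],[0,0,0],[0,0,0],[0,0,0],[0,0,0],[0,0,0],[0,0,0],[0,0,0]],"dp":[[0,0,0],[0,0,0],[0,0,0],[0,0,0],[0,0,0],[0,0,0],[0,0,0],[0,0,0],[0,0,0],[0,0,0]],"grip":[9.5,10.5,11.5,12.5,14,17,20,24,26,26]}'; python3 - <<'E'
import runpy;runpy.run_path("chk.py")
from h import *
t=imaging.get_image('scene')[:,:,::-1].copy();cv2.imwrite("pics/s13.png",t);print(blobs(t,(105,120,60),(125,255,255),(240,100,330,200),4))
for y in(-.028,.028): print(px("scene",np.array([.567-.033*-y,.1535+y,.202])))
E
```

```text
clock: 24.3
eef_pos: [0.5686, 0.1269, 0.1851]
eef_rot: [-3.126, 0.004, -1.605]
contact_force: [0.4, 0.0, 0.3]
finger_gap: 0.0263
t 24.3 pos [0.5686 0.1269 0.1851] rpy [-3.126  0.004 -1.605] gap 0.0263 F [0.4 0.  0.3] | dp [ 0.03 -0.01 -2.28] dr [-0.17  0.04 -0.02]
[([279.9, 285.3], [268, 243, 25, 86, 1868]), ([281.2, 361.1], [270, 348, 24, 23, 377])]
mid [0.5689 0.1544 0.2041]
[([276.8, 147.7], [274, 144, 8, 8, 29])]
[276.49711258 148.56514867]
[267.7758138  137.41572124]
```

The right grip appears at scene (277,148), against a predicted (276.5,148.6) for a hanging bail. I'll withdraw straight up.

```bash
python3 -m creep '{"dr":[[0,0,0],[0,0,0],[0,0,0],[0,0,0],[0,0,0],[0,0,0]],"dp":[[0,0,-0.15],[0,0,-0.25],[0,0,-0.3],[0,0,-0.3],[0,0,-0.3],[0,0,0]],"grip":[28,28,28,28,28,28]}'; python3 chk.py
```

```text
clock: 24.9
eef_pos: [0.5681, 0.1268, 0.2219]
eef_rot: [-3.125, 0.004, -1.605]
contact_force: [0.3, 0.1, -0.0]
finger_gap: 0.0279
t 24.9 pos [0.5681 0.1268 0.2219] rpy [-3.125  0.004 -1.605] gap 0.0279 F [ 0.3  0.1 -0. ] | dp [ 0.03 -0.01 -0.8 ] dr [-0.18  0.04 -0.02]
[([281.2, 250.2], [272, 216, 19, 69, 1196]), ([280.4, 333.0], [271, 302, 20, 61, 993])]
mid [0.5669 0.1303 0.2402]
```

Clear. I'll go further up, back off towards −y, then inspect.

```bash
python3 -m creep '{"dr":[[0,0,0],[0,0,0],[0,0,0],[0,0,0],[0,0,0],[0,0,0],[0,0,0],[0,0,0],[0,0,0],[0,0,0],[0,0,0],[0,0,0]],"dp":[[0,0,-0.4],[0,0,-0.7],[0,0,-0.8],[0,0,-0.6],[0.3,0,-0.2],[0.7,0,0],[0.9,0,0],[0.9,0,0],[0.9,0,0],[0.6,0,0],[0.3,0,0],[0,0,0]],"grip":[28,28,28,28,28,28,28,28,28,28,28,28]}'; python3 - <<'E'
from h import *
go((.5,0,.3))
w=imaging.get_image('wrist')[:,:,::-1].copy();cv2.imwrite("pics/w14.png",w)
t=imaging.get_image('scene')[:,:,::-1].copy();cv2.imwrite("pics/s14.png",t)
u=imaging.get_image('top')[:,:,::-1].copy();cv2.imwrite("pics/t14.png",u)
B=lambda im,box:blobs(im,(105,120,60),(125,255,255),box,4)
bs,bt,bw=B(t,(250,110,300,165)),B(u,(150,110,235,200)),B(w,(0,0,560,420))
print(bs,bt,[b for b in bw if b[1][4]>30])
for y in(-.028,.028):
    p=np.array([.567-.033*y*-1,.1535+y,.202]);print([px(n,p).round(1) for n in("scene","top","wrist")])
t0=cv2.imread("pics/top0.png")
for n,(a,b,c,d) in dict(jar=(345,190,385,228),pots=(345,236,375,262),tape=(222,258,252,284),brown=(178,245,205,270)).items(): print(n,cv2.absdiff(t0,u)[b:d,a:c].mean().round(1))
E
```

```text
clock: 25.95
eef_pos: [0.5622, 0.0048, 0.2861]
eef_rot: [-3.131, 0.002, -1.603]
contact_force: [-1.0, -0.2, 0.5]
finger_gap: 0.028
t 25.95 pos [0.5622 0.0048 0.2861] rpy [-3.131e+00  2.000e-03 -1.603e+00] gap 0.028 F [-1.  -0.2  0.5] | dp [ 0.27  2.48 -0.58] dr None
[([268.0, 135.9], [265, 132, 7, 9, 21]), ([276.1, 147.3], [273, 143, 8, 9, 34])] [([162.0, 174.2], [157, 172, 11, 5, 41])] [([331.9, 251.9], [328, 248, 9, 9, 76]), ([278.6, 348.8], [272, 328, 14, 43, 476])]
[array([276.5, 148.6]), array([190.5, 175.8]), array([280.4, 342.1])]
[array([267.8, 137.4]), array([165.4, 175. ]), array([280.2, 393.1])]
jar 10.4
pots 10.1
tape 26.9
brown 41.4
```

```bash
python3 -m creep '{"dr":[[0,0,0],[0,0,0],[0,0,0],[0,0,0],[0,0,0],[0,0,0],[0,0,0],[0,0,0],[0,0,0],[0,0,0],[0,0,0],[0,0,0]],"dp":[[0.5,0,0],[0.8,0,0],[0.8,0,0],[0.8,0,0],[0.8,0,0],[0.5,0,0],[0.2,0,0],[0,0,0],[0,0,0],[0,0,0],[0,0,0],[0,0,0]],"grip":[28,28,28,28,28,28,28,28,28,28,28,28]}'
python3 - <<'E'
from h import *
w=cv2.imread("pics/w14.png")
t=imaging.get_image('scene')[:,:,::-1].copy();u=imaging.get_image('top')[:,:,::-1].copy();w2=imaging.get_image('wrist')[:,:,::-1].copy()
t1=imaging.get_image('scene')[:,:,::-1].copy()
for n,i in(("s15",t),("t15",u),("w15",w2)):cv2.imwrite(f"pics/{n}.png",i)
B=lambda im,box:blobs(im,(105,120,60),(125,255,255),box,4)
a,b=B(t,(250,110,300,165)),B(u,(150,110,235,200));print("scene",a,"top",b)
print("wrist",[c for c in B(w2,(0,0,560,420)) if c[1][4]>20])
print("motion",cv2.absdiff(t,t1)[110:230,240:310].mean(),cv2.absdiff(t,cv2.imread("pics/s14.png"))[110:230,240:310].mean(),cv2.absdiff(t,t1)[300:400,300:].mean())
if len(b)>=2: 
  b=sorted(b,key=lambda c:c[0][0])[:2]
  for i,j in((0,0),(1,1)): print(two("scene",sorted(a)[i][0],"top",b[j][0]))
s0=cv2.imread("pics/scene0.png");t0=cv2.imread("pics/top0.png")
for nm,A,C,L in(("scene",s0,t,dict(tape=(204,240,233,266),jar=(325,295,362,345),pots=(284,322,312,356),brown=(205,200,224,229))),("top",t0,u,dict(jar=(345,190,385,228),pots=(345,236,375,262),tape=(222,258,252,284)))):
  for n,(x0,y0,x1,y1) in L.items():
    r=cv2.matchTemplate(C[y0-8:y1+8,x0-8:x1+8],A[y0:y1,x0:x1],cv2.TM_CCOEFF_NORMED);_,v,_,l=cv2.minMaxLoc(r);print(nm,n,"shift",l[0]-8,l[1]-8,round(v,2))
E
```

```text
clock: 27.1
eef_pos: [0.5605, -0.101, 0.2851]
eef_rot: [-3.131, 0.004, -1.588]
contact_force: [0.2, -0.4, -0.7]
finger_gap: 0.0283
scene [([268.0, 135.9], [265, 132, 7, 9, 21]), ([276.1, 147.2], [273, 143, 8, 9, 33])] top [([165.5, 174.1], [157, 172, 17, 5, 73]), ([190.0, 174.5], [182, 173, 17, 4, 68])]
wrist []
motion 1.3996031746031745 9.070198412698412 1.3593076923076923
(array([0.56836696, 0.18025967, 0.20694439]), np.float64(0.0004845614210569096))
(array([0.56688886, 0.12645704, 0.20547805]), np.float64(0.0025962871836979072))
scene tape shift 0 0 1.0
scene jar shift 0 0 0.99
scene pots shift 0 0 0.99
scene brown shift 0 0 1.0
top jar shift 0 0 1.0
top pots shift 0 0 1.0
top tape shift -8 0 0.19
```

Both grips triangulate to a level bar whose middle is at y = 0.153, right at the hook, and nothing is moving. In the scene view the bystanders have zero shift. Handing in.

```bash
python3 -c "
from station import ctrl
print(ctrl.sign_off())"
```

```text
the job is handed in; nothing more can be done
None
```

The pail with the tablet bottle in it is hanging on the scale's hook, and I handed the job in at about 27 s. I put the bottle in and let go of it. I then swung the bail upright between loosely opened fingers while the pail stood on the bench. Last, I lifted the pail by grip_right, lowered the bare wire into the hook and let go.

**Last checks**
- **Level:** the two grips measure z = 0.207 and 0.2055 m, so the bar is level to about 1.5 mm.
- **On the hook:** the bar's middle is at (0.568, 0.153), against the hook measured at (0.569, 0.1535).
- **Still and free:** successive scene images differ only by noise, and the wrist force is about zero with the gripper well clear.
- **Neighbours:** the jar, pots and tape show zero shift in the scene view.

**Checks that failed or disagreed**
- **Tape:** the top-view match failed, probably because the arm hides it there. The scene view shows it unmoved.
- **Bar height:** it reads about 4 mm above the nominal 202 mm. This is probably calibration plus the camera seeing the tops of the grips.
- **Seating force:** while I was seating the wire, one push briefly read 17 N on the hook. I eased off, moved it about 3 mm and re-seated it before letting go.
- **Final pictures not viewed:** I had used all 12 views, so the final state was checked by measurement only. The bottle was last seen in the pail just before I seated it on the hook.

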